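Screw the hose elbow into the clamped port

ROBOT

A 6-joint arm with a two-finger parallel gripper is mounted at the origin on the work surface. World frame = base frame: x ahead of the robot, y to its left, z up, the work surface at z = 0. Lengths are in m, angles in rad, forces in N, time in s.
With the tool pointing down it reaches from about 0.25 to 0.725 m from the base axis. Payload 4 kg.
Tool frame: the origin (TCP) lies at the very end of the fingers, on their centre line; the grasp point (between the pads) lies 19 mm behind it; z points along the fingers, y is the direction in which the jaws open and shut (so a half turn about z gives the same grasp; the last joint's range is limited). The gripper opens to 85 mm and grips with 20 to 120 N. Pads are 22 mm wide; open, the fingers measure 114 mm over their backs; the gripper's body (76 mm by 85 mm) begins 54 mm behind the grasp point. The pads swing forward as they close: fully open they stand 13 mm farther back than shut.
Start: joints at [1.105, 0.241, 0.005, 1.335, 0, 1.571], TCP at [0.225, 0.447, 0.231] pointing down, gripper open.
Joint ranges: [-2.72, 2.72], [-1.05, 1.87], [-1.09, 1.28], [-1.99, 2.15], [-1.42, 1.44], [-3.14, 3.14]. Speed limits (rad/s): [2.79, 2.79, 3.14, 3.14, 3.14, 3.14].

INTERFACE

Orientations are given as a unit quaternion [x, y, z, w].
In Python, from workcell import bot gives the robot as it stands.
- The arm moves only by the shell command python3 -m crank 'ROWS'. ROWS is JSON, a list that holds one entry, the list of rows, each a list of 5 numbers: the shift along the tool's x, y, z in mm, then the turn about the tool's z in degrees, then the closure in counts, from 0 (fully open) to 255 (shut). In form: [[[tx, ty, tz, turn, grip], ...]]. A call has 1 to 12 rows; each row shifts and turns the pose as measured when the row begins, along the tool's axes as they then stand; what a row does not reach is not made up. A row lasts 1/8 s, in which the tool goes at most 62.5 mm and 10.7 degrees, less where a joint would pass 70% of its speed; a pose out of reach is approached as far as the arm can. A call is refused whole if a number of a shift passes 62.5 or a number of a turn 10.7, either way. A call with a gripper value outside its range is refused whole. The fingers move at their own pace and stop on an object; the grip force is fixed at half the most. Time passes only in rows, so rows that do not move let the fingers close. It gives the time, the measured TCP pose, the force and the opening at its end, in the units of the state.
- bot.get_obs(): the state, without advancing time (a new reading comes with each control period).
- bot.camera(name): name is "side" or "top" or "wrist"; returns a dict with "img" (400x640x3 uint8, blue, green, red), "depth" (400x640 float32, m along the optical axis (not along the pixel's ray), 0 where there is no reading), "fx", "fy", "cx", "cy" (pixels), "D" ([k1, k2, p1, p2, k3] as OpenCV has them; the pictures are not rectified), "R" (3x3) and "t" (3): a world point X has camera coordinates R X + t; the wrist camera has in their place "T_tool_cam" (4x4, takes a point from camera to tool coordinates, whose origin is the TCP and whose axes are the flange's). Camera axes: x right, y down, z forward; pixel columns grow to the right and rows downward; lengths in m; the calibration is good to about 2 mm. A picture is of the moment at which its call begins: read the wrist's pose just before it.
- bot.job_done(): hands the job in, once; it reports no verdict.
The state is a dict: "clock": time; "joint_pos": joint angles; "joint_vel": joint speeds; "tau": joint torques, N m; "eef_pos": TCP position; "tool_rot": TCP orientation; "ft_force": force on the tool from outside, world axes, zero at the start; "ft_torque": the same for the moment, N m; "grip_width": finger opening in m.
Only numpy, scipy, OpenCV 4.12 (cv2) and the standard library are available. Lean on these libraries where they do the work, as an engineer would, in place of code of your own. Each camera call takes 0.05 s, during which the arm holds its last target.

TASK

Take the blue hose elbow out of its cup and screw it clockwise into the steel port held in the clamp, feeling for where its thread catches, until it tightens on the orange seal and its barb points straight over the clamp's red mark; do not turn it past the mark. Push gently, since the port sits on a soft bush and must not be forced down, leave the other things on the bench alone, and let go at the end.

Things in the scene. Friction and masses are not known exactly. Their poses are not given: they have to be found in the camera images.
- grip (a point): the blue plastic elbow (about 110 g), loose, hanging upright by its flange in a grey cup; this point is the centre of the upper part of its grip block, on its vertical axis, 54 mm above its lower end. z up the axis, x along the side barb. Block 30 mm along x, 28 mm along y (grip across y), from 29 to 69 mm above the lower end; under it a round flange, 48 mm across, from 24 to 29 mm
- lugs (a point): on the elbow's axis, 44 mm below grip, same axes: its two thread lugs, 5 mm thick with flat undersides, stick out here along +y and -y to 17 mm from the axis, on a spigot 24 mm in diameter whose tapered lower end lies 10 mm below this point
- barb_tip (a point): the outer end of the elbow's barb (a level ridged pipe, 11 to 15 mm thick), 50 mm from the elbow's axis along its x, at the height of grip; same axes
- port (a point): centre of the mouth of the upright steel port, level with its flat rim, 85 mm above the bench; 51 mm across, bore 26.6 mm. z up; x points to the red mark on the clamp, the way the barb must point at the end. Lugs resting on the rim off the slots: grip 46.5 mm above this point. Lugs in, flange on seal, ready to turn: 35 to 36 mm. Finished, barb at the mark: 32 to 36 mm
- slots (a point): on the port's axis, 3 mm under the rim (axes as port, telling nothing of the slots' angle): two opposite slots 8 to 9 mm wide in the inner rim let the lugs in. Their angle differs each time: the lugs drop in with the barb somewhere from 29 to 86 degrees counter-clockwise (from above) of the mark, within 5 degrees of the slots; then clockwise turning draws the elbow down 2.7 mm per radian
- seal (a point): centre of the top of the orange seal ring on the port, 39 to 50 mm across, standing 5.9 mm above the rim; it is pressed down by the elbow's flange and yields like a spring, 5 N per mm, so the turning resistance rises as the elbow is drawn down
- mark (a point): the red mark on the clamp: a bar 34 mm long and 8 mm wide, this point at its middle, 47 mm from the port's axis and 20 mm below its rim
- core (a joint): how far the port has been pushed down in its soft bush, m: 0 at rest, 5 N per mm; over 0.006 is too hard
- cup: the grey holding cup of the elbow, fixed: a ring 56 mm across, bore 41 mm, 26 mm high, origin at its underside; the elbow's flange lies on its rim
- spare_mid (a point): a white straight fitting standing in a second grey cup, 81 mm tall; leave alone. Point 40 mm above its lower end
- beaker: glass beaker 70 mm across, 90 mm tall; leave alone. Origin at its underside
- reagent: amber bottle 56 mm across, 130 mm tall; leave alone. Origin at its underside
- wrench: a steel wrench 150 mm long lying on the bench; leave alone
Mind the look-alikes: they are no part of the job. Of the things like the part that bears port, leave any that is yellow; of the rest the smaller one is meant. There is more than one size of the part that bears grip; the job needs the largest.

How it is judged:
By the outcome, as a careful person would: the job done as asked, in the order asked, and still so for the second after the job is handed in, with the robot touching nothing.
It also fails if it takes over 58 s, if anything falls off the work surface, if the arm or the gripper's body presses on something with over 40 N, if the wrist force passes 120 N, or if a joint passes its speed limit or range.

## Working session

There is one attempt and no reset: what is moved stays moved. The work goes in short steps, Python scripts to look and compute and a shell command to move; the robot and the scene stay as the last step left them, time stands still between calls to the robot, and variables do not carry over. Pictures are saved under pics/ and viewed, and the job is handed in when it is done.

```bash
ls; mkdir -p pics; python3 - <<'E'
from workcell import bot
import cv2,pickle,numpy as np
o=bot.get_obs();print(o)
for n in ("side","top","wrist"):
    c=bot.camera(n); pickle.dump(c,open(f"{n}0.pkl","wb")); cv2.imwrite(f"pics/{n}0.png",c["img"])
    print(n,{k:np.round(v,4).tolist() for k,v in c.items() if k not in("img","depth")})
E
```

```text
pics
{'clock': 0.0, 'joint_pos': array([ 1.10498932e+00,  2.41444995e-01,  3.70370473e-03,  1.33520611e+00,
       -1.97964603e-05,  1.57078204e+00]), 'joint_vel': array([ 0.00102653,  0.00014637, -0.00050863, -0.00110169, -0.00073832,
        0.00233969]), 'tau': array([ 9.27986148e-04, -3.72320116e+01,  2.52406722e+01,  1.71904225e-02,
        1.68148590e-04,  8.62006519e-07]), 'eef_pos': array([0.22428753, 0.44615045, 0.23038915]), 'tool_rot': array([ 2.30796507e-01,  9.73001447e-01, -1.04878107e-03, -2.38614414e-04]), 'ft_force': array([ 0.02094822, -0.70458393, -0.98981296]), 'ft_torque': array([-0.02403859,  0.02837809,  0.02837099]), 'grip_width': 0.0855268072651937}
side {'fx': 396.8813, 'fy': 396.8813, 'cx': 323.1444, 'cy': 202.3084, 'D': [-0.0754, 0.0, 0.0, 0.0, 0.0], 'R': [[0.9532, -0.302, -0.0143], [-0.1969, -0.5841, -0.7874], [0.2294, 0.7534, -0.6162]], 't': [-0.4918, 0.2004, 0.7143]}
top {'fx': 361.2711, 'fy': 361.2711, 'cx': 318.0079, 'cy': 203.6349, 'D': [0.001, 0.0, 0.0, 0.0, 0.0], 'R': [[0.0067, -1.0, -0.0039], [-0.9934, -0.0062, -0.1144], [0.1143, 0.0046, -0.9934]], 't': [0.0737, 0.5546, 0.8926]}
wrist {'fx': 348.0817, 'fy': 348.0817, 'cx': 324.8017, 'cy': 205.5492, 'D': [-0.0254, 0.0, 0.0, 0.0, 0.0], 'T_tool_cam': [[0.0009, -0.9539, -0.3001, 0.0775], [1.0, 0.0011, -0.0004, 0.0001], [0.0008, -0.3001, 0.9539, -0.1429], [0.0, 0.0, 0.0, 1.0]]}
```

View pics/side0.png

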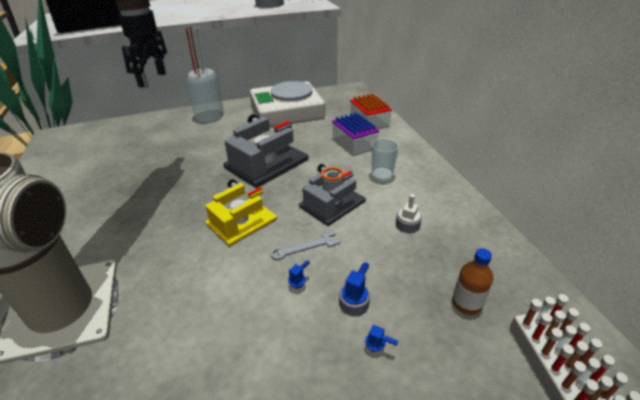

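View pics/top0.png

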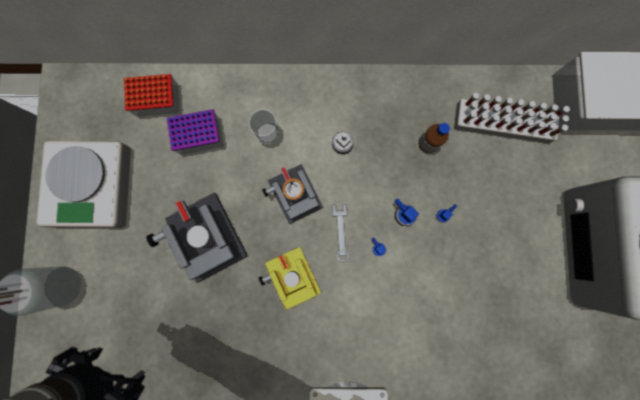

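View pics/wrist0.png

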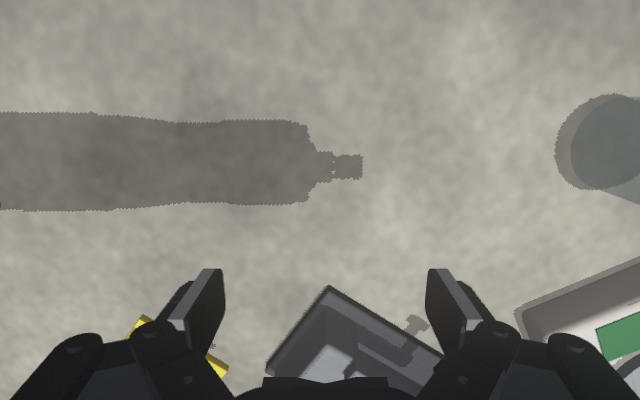

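Candidates: the elbows in top are (406,212), (379,247) and (446,213), and the first looks largest. The clamps are the large grey (198,237), the yellow (291,279) and the small grey with the orange ring (293,188), which is the one meant. I'll confirm both in one crop.

```bash
python3 - <<'E'
import pickle,cv2,numpy as np
t=pickle.load(open("top0.pkl","rb"));s=pickle.load(open("side0.pkl","rb"))
a=cv2.resize(t["img"][150:310,250:470],(800,582),interpolation=cv2.INTER_CUBIC);cv2.imwrite("pics/ct.png",a)
b=cv2.resize(s["img"][150:360,270:430],None,fx=2.8,fy=2.8,interpolation=cv2.INTER_CUBIC);cv2.imwrite("pics/cs.png",b)
E
```

```text
(no output)
```

View pics/ct.png

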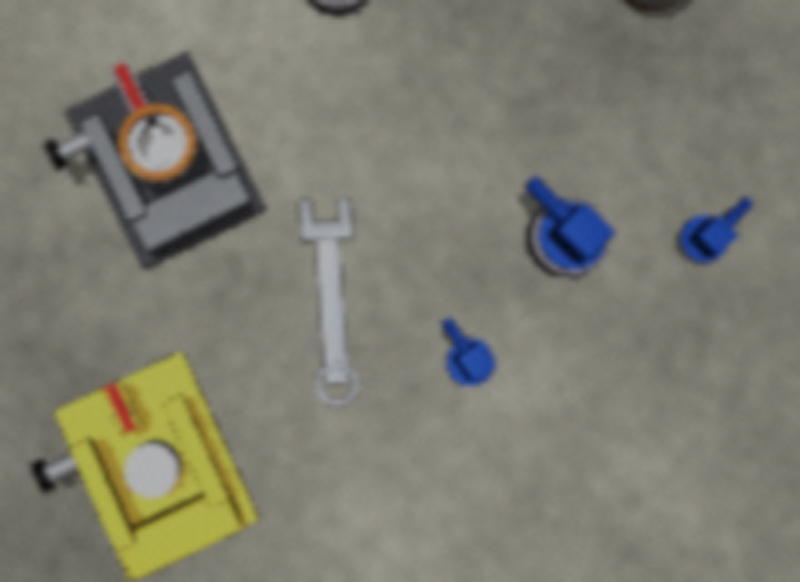

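View pics/cs.png

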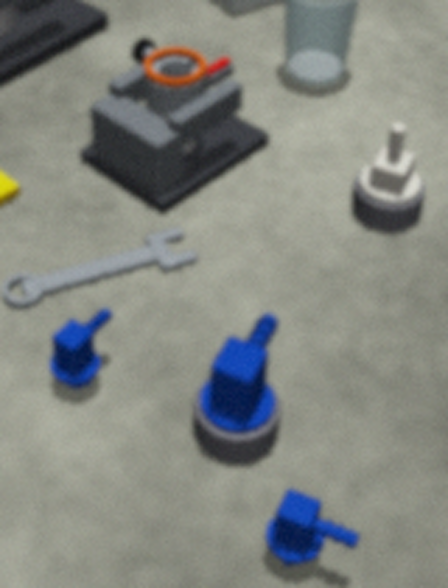

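Confirmed: the large elbow in a grey cup is the only one of that size, and the small grey clamp carries the orange seal. Now to measure them in two views.

```bash
cat > h.py <<'E'
import numpy as np,cv2,pickle
from scipy.spatial.transform import Rotation as Ro
def ray(c,u,v,obs=None):
    K=np.array([[c["fx"],0,c["cx"]],[0,c["fy"],c["cy"]],[0,0,1.]])
    p=cv2.undistortPoints(np.array([[[u,v]]],float),K,np.array(c["D"],float))[0,0]
    d=np.array([p[0],p[1],1.])
    if "R" in c:
        R=np.array(c["R"]);return -R.T@np.array(c["t"]),R.T@d/np.linalg.norm(d)
    T=np.array(c["T_tool_cam"]);W=Ro.from_quat(obs["tool_rot"]).as_matrix()
    return W@T[:3,3]+obs["eef_pos"],W@T[:3,:3]@d/np.linalg.norm(d)
def onz(r,z): return r[0]+r[1]*(z-r[0][2])/r[1][2]
def tri(r1,r2):
    A=np.zeros((3,3));b=np.zeros(3)
    for o,d in (r1,r2):
        P=np.eye(3)-np.outer(d,d);A+=P;b+=P@o
    X=np.linalg.solve(A,b)
    return X,[np.linalg.norm((np.eye(3)-np.outer(d,d))@(X-o)) for o,d in (r1,r2)]
def mask(img,col):
    h=cv2.cvtColor(img,cv2.COLOR_BGR2HSV);r=lambda a,b:cv2.inRange(h,np.array(a),np.array(b))
    if col=="blue": return r((105,120,60),(130,255,255))
    if col=="orange": return r((6,120,120),(17,255,255))
    if col=="red": return r((0,150,90),(4,255,255))|r((174,150,90),(180,255,255))
def blobs(m,amin=8):
    n,l,s,ce=cv2.connectedComponentsWithStats(m)
    return [(i,s[i].tolist(),ce[i]) for i in range(1,n) if s[i][4]>=amin],l
E
python3 - <<'E'
from h import *
C={n:pickle.load(open(n+"0.pkl","rb")) for n in("side","top")}
for n,c in C.items():
    for col in("blue","orange","red"):
        b,l=blobs(mask(c["img"],col))
        for i,s,ce in b: print(n,col,s,np.round(ce,1))
E
```

```text
side blue [337, 113, 38, 21, 432] [355.3 122.7]
side blue [475, 248, 17, 17, 215] [482.8 256.1]
side blue [288, 261, 21, 27, 330] [297.  275.4]
side blue [342, 263, 26, 41, 708] [355.4 286.5]
side blue [365, 325, 33, 27, 464] [377.6 338.9]
side orange [353, 93, 36, 19, 306] [371.2 101.7]
side orange [321, 167, 24, 14, 145] [332.3 173.4]
side orange [248, 188, 14, 8, 18] [254.9 191.6]
side red [351, 99, 40, 16, 158] [370.  108.7]
side red [275, 121, 15, 8, 52] [281.7 124.2]
side red [344, 171, 7, 5, 20] [347.2 173.2]
side red [249, 186, 12, 8, 25] [255.4 189.4]
side red [537, 327, 8, 12, 13] [540.4 332.1]
side red [559, 359, 7, 8, 11] [562.2 362.4]
top blue [196, 113, 3, 3, 8] [196.9 114.1]
top blue [201, 112, 3, 3, 8] [202.1 112.9]
top blue [185, 115, 3, 3, 8] [185.9 116.1]
top blue [174, 117, 3, 3, 8] [174.9 118.1]
top blue [179, 116, 3, 3, 8] [180.1 116.9]
top blue [208, 117, 3, 3, 8] [208.9 118.1]
top blue [168, 118, 4, 3, 9] [169.3 119. ]
top blue [197, 119, 3, 3, 8] [197.9 120.1]
top blue [202, 118, 3, 3, 8] [203.1 118.9]
top blue [186, 121, 3, 3, 8] [186.9 122.1]
top blue [175,
[... 395 characters left out ...]
 3, 3, 8] [188.9 134.1]
top blue [177, 135, 3, 3, 8] [177.9 136.1]
top blue [211, 135, 3, 3, 8] [211.9 136.1]
top blue [200, 137, 3, 3, 8] [200.9 138.1]
top blue [189, 139, 3, 3, 8] [189.9 140.1]
top blue [395, 199, 23, 25, 295] [406.3 212.5]
top blue [437, 205, 19, 17, 154] [445.1 213.9]
top blue [372, 238, 14, 18, 145] [378.2 248.1]
top orange [124, 78, 4, 3, 8] [125.2  78.8]
top orange [124, 96, 4, 3, 8] [125.8  96.8]
top orange [283, 179, 21, 20, 101] [291.8 187.7]
top orange [278, 255, 10, 14, 38] [282.8 261.9]
top red [124, 74, 49, 36, 1039] [149.4  92.8]
top red [282, 168, 7, 12, 27] [285.2 173.4]
top red [177, 202, 12, 19, 88] [182.4 211.1]
top red [280, 256, 6, 11, 14] [282.5 261. ]
```

```bash
python3 - <<'E'
from h import *
C={n:pickle.load(open(n+"0.pkl","rb")) for n in("side","top")}
T,S=C["top"],C["side"]
P=lambda a,b,n:print(n,*[np.round(x,4) for x in tri(ray(T,*a),ray(S,*b))])
P((411.4,212.7),(355.7,277.5),"blocktop")
P((397.7,200.9),(365.4,265),"tip")
# seal ellipse
e={}
for n,c,box in(("top",T,(283,179,21,20)),("side",S,(321,167,24,14))):
    m=mask(c["img"],"orange");z=np.zeros_like(m);x,y,w,h=box;z[y-1:y+h+1,x-1:x+w+1]=m[y-1:y+h+1,x-1:x+w+1]
    p=cv2.findNonZero(z);e[n]=cv2.fitEllipse(cv2.convexHull(p));print(n,e[n])
P(e["top"][0],e["side"][0],"seal")
print(onz(ray(T,*e["top"][0]),.0905),onz(ray(S,*e["side"][0]),.0905))
print("mark end out", onz(ray(T,250+120*.275,150+68*.275),.065),onz(ray(T,285.2,173.4),.065))
E
```

```text
blocktop [ 0.5283 -0.1509  0.0707] [0.0005 0.0005]
tip [ 0.5588 -0.1204  0.0603] [0.0001 0.0001]
top ((292.5551452636719, 188.4284210205078), (20.231027603149414, 20.493854522705078), 122.32764434814453)
side ((332.14984130859375, 173.24766540527344), (13.388618469238281, 22.912519454956055), 90.6184310913086)
seal [0.5834 0.1389 0.0893] [0.0007 0.0007]
[0.58385387 0.13860759 0.0905    ] [0.58205714 0.13712943 0.0905    ]
mark end out [0.63752619 0.16513947 0.065     ] [0.62563738 0.15944326 0.065     ]
```

```bash
python3 -m crank '[[[-46,-11,3,0,0],[-46,-11,3,0,0],[-46,-11,3,0,0],[-46,-11,3,0,0],[-46,-11,3,0,0],[-46,-11,3,0,0],[-46,-11,3,0,0],[-46,-11,3,0,0],[-46,-11,3,0,0],[-30,-11,3,0,0],[0,0,0,0,0]]]'
cat >> h.py <<'E'
def shot(n,tag):
    from workcell import bot
    o=bot.get_obs();c=bot.camera(n);pickle.dump((o,c),open(f"{tag}.pkl","wb"));cv2.imwrite(f"pics/{tag}.png",c["img"])
    M=Ro.from_quat(o["tool_rot"]).as_matrix()
    print(o["clock"],np.round(o["eef_pos"],4),"azx",np.degrees(np.arctan2(M[1,0],M[0,0])).round(2),"tilt",np.round(M[:2,2],4),"q6",o["joint_pos"][5].round(3),"F",np.round(o["ft_force"],1),o["grip_width"])
    return o,c
E
python3 -c "
from h import *;shot('wrist','w1')"
```

```text
clock: 1.52
eef_pos: [0.5814, 0.1399, 0.1946]
tool_rot: [0.229, 0.973, -0.002, -0.003]
ft_force: [-0.4, 0.1, 0.2]
grip_width: 0.0853
1.525 [0.5814 0.1399 0.1946] azx 153.53 tilt [-0.0068 -0.0033] q6 0.699 F [-0.4  0.1  0.2] 0.08532674266295749
```

View pics/w1.png

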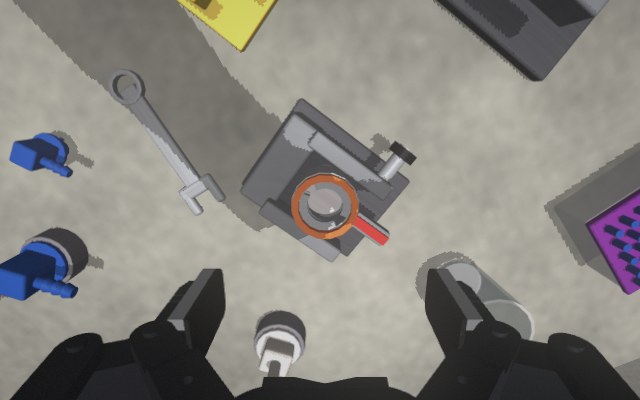

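```bash
python3 - <<'E'
from h import *
o,c=pickle.load(open("w1.pkl","rb"))
im=c["img"];cv2.imwrite("pics/w1c.png",cv2.resize(im[160:260,270:400],None,fx=6,fy=6,interpolation=cv2.INTER_CUBIC))
m=mask(im,"orange");m[:160]=0;m[250:]=0;m[:,:270]=0;m[:,362:]=0
e=cv2.fitEllipse(cv2.convexHull(cv2.findNonZero(m)));print(e)
print("seal",onz(ray(c,*e[0],o),.0905))
m=mask(im,"red");b,l=blobs(m,20)
for i,s,ce in b:
    if 330<ce[0]<400:
        r=cv2.minAreaRect(cv2.findNonZero((l==i).astype(np.uint8)));print(r);
        for q in cv2.boxPoints(r): print(q,onz(ray(c,*q,o),.067))
E
```

```text
((324.56365966796875, 206.37208557128906), (63.96996307373047, 66.65704345703125), 92.74275970458984)
seal [0.58127985 0.13899797 0.0905    ]
((370.0127258300781, 230.35670471191406), (37.76163864135742, 8.99426555633545), 34.82448959350586)
[351.94522 223.26627] [0.61091426 0.14936755 0.067     ]
[357.0815  215.88281] [0.60693749 0.15588625 0.067     ]
[388.08023 237.44714] [0.63577735 0.17115456 0.067     ]
[382.94394 244.8306 ] [0.64003265 0.16461028 0.067     ]
```

View pics/w1c.png

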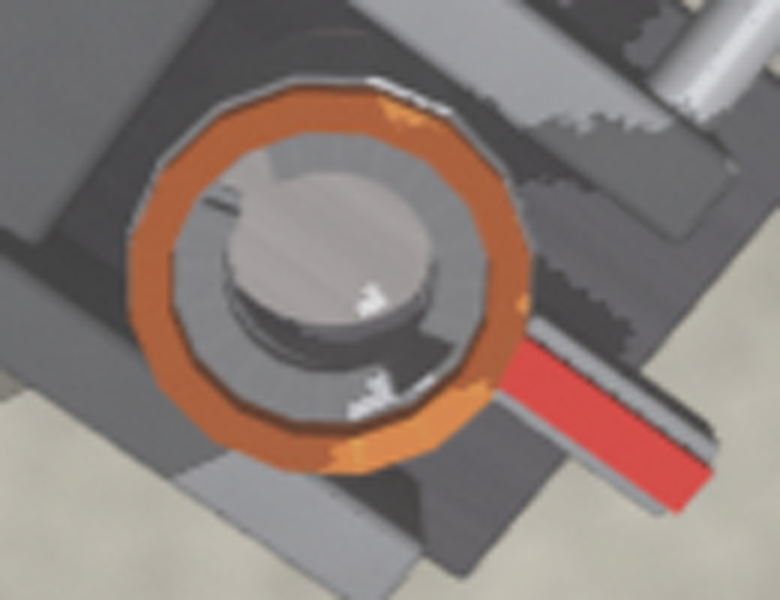

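```bash
python3 -m crank '[[[0,0,0,10.7,0],[0,0,0,10.7,0],[0,0,0,10.7,0],[0,0,0,10.7,0],[0,0,0,10.7,0],[0,0,0,10.7,0],[0,0,0,10.7,0],[0,0,0,10.7,0],[0,0,0,10.7,0],[0,0,0,10.7,0],[0,0,0,1,0],[0,0,0,0,0]]]'
python3 - <<'E'
from h import *
from workcell import bot
o1,c1=pickle.load(open("w1.pkl","rb"))
o,c=shot('wrist','w2')
im=c["img"];m=mask(im,"orange");b,l=blobs(m,100);print([(s,ce.round(1)) for i,s,ce in b])
i=min(b,key=lambda q:abs(q[2][0]-325)+abs(q[2][1]-206))[0]
e=cv2.fitEllipse(cv2.convexHull(cv2.findNonZero((l==i).astype(np.uint8))));print(e)
print("seal",onz(ray(c,*e[0],o),.0905))
def az(u,v,oo,cc):
    p=onz(ray(cc,u,v,oo),.085);return p.round(4)
a=az(310,191.7,o1,c1);b_=az(340.8,219.2,o1,c1);print("slots w1",a,b_,np.degrees(np.arctan2(*(b_-a)[[1,0]])))
x,y=map(int,e[0]);cv2.imwrite("pics/w2c.png",cv2.resize(im[y-55:y+60,x-65:x+65],None,fx=5,fy=5,interpolation=cv2.INTER_CUBIC));print(x-65,y-55)
b,l=blobs(mask(im,"red"),20)
for i,s,ce in b:
    r=cv2.minAreaRect(cv2.findNonZero((l==i).astype(np.uint8)));print(r[0])
    for q in cv2.boxPoints(r): print(q,onz(ray(c,*q,o),.067))
E
```

```text
clock: 3.08
eef_pos: [0.5687, 0.1541, 0.1956]
tool_rot: [0.922, 0.386, -0.007, -0.003]
ft_force: [-0.4, 0.1, 0.7]
grip_width: 0.0856
3.075 [0.5687 0.1541 0.1956] azx 45.43 tilt [-0.0147 -0.0005] q6 2.612 F [-0.4  0.1  0.7] 0.08561937093547166
[([321, 172, 68, 64, 1217], array([354.7, 203.4]))]
((354.6761474609375, 203.45138549804688), (63.84458541870117, 66.853515625), 77.64082336425781)
seal [0.58266869 0.13889462 0.0905    ]
slots w1 [0.5676 0.1335 0.085 ] [0.5976 0.1448 0.085 ] 20.639719171801037
289 148
(5.5, 12.0)
[-7.347881e-16  0.000000e+00] [0.50253634 0.41923676 0.067     ]
[11.  0.] [0.50823211 0.41329022 0.067     ]
[11. 24.] [0.49447413 0.40507568 0.067     ]
[ 0. 24.] [0.48865054 0.41111157 0.067     ]
(373.3904113769531, 139.4589080810547)
[361.137   158.30138] [0.60763103 0.15584091 0.067     ]
[376.54794 117.20548] [0.63722228 0.17074202 0.067     ]
[385.64383 120.61644] [0.64046115 0.16405035 0.067     ]
[370.23288 161.71234] [0.61090284 0.14886201 0.067     ]
```

View pics/w2c.png

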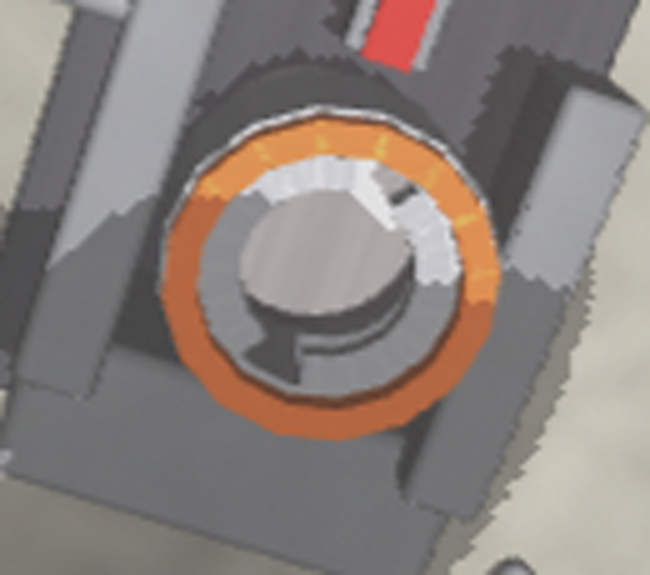

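View pics/w2.png

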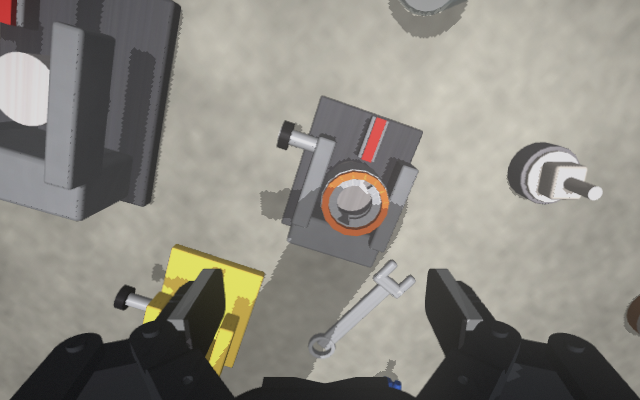

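```bash
python3 - <<'E'
from h import *
o,c=pickle.load(open("w2.pkl","rb"))
for z in(.085,.082):
  for p,q in (((344,218.5),(369.5,185.5)),((343,219),(369,184))):
    a=onz(ray(c,*p,o),z);b=onz(ray(c,*q,o),z);print(a,b,np.degrees(np.arctan2(*(b-a)[[1,0]])), (a+b)/2)
# w1 polar check: rim at radius about 15 mm
o1,c1=pickle.load(open("w1.pkl","rb"))
for oo,cc,ctr,n in((o,c,(.58267,.13889),"w2"),(o1,c1,(.5813,.1390),"w1")):
    R=Ro.from_quat(oo["tool_rot"]).as_matrix();T=cc["T_tool_cam"]
    W=R@T[:3,:3];t0=R@T[:3,3]+oo["eef_pos"]
    K=np.array([[cc["fx"],0,cc["cx"]],[0,cc["fy"],cc["cy"]],[0,0,1.]])
    th=np.radians(np.arange(0,360,2.));g=[]
    for r in np.arange(.011,.0225,.0005):
        X=np.stack([ctr[0]+r*np.cos(th),ctr[1]+r*np.sin(th),0*th+.085],1)
        p=cv2.projectPoints((X-t0)@W,np.zeros(3),np.zeros(3),K,np.array(cc["D"]))[0][:,0]
        g.append(cv2.remap(cc["img"],p[:,0].astype(np.float32)[None],p[:,1].astype(np.float32)[None],cv2.INTER_LINEAR)[0])
    g=np.array(g);cv2.imwrite(f"pics/pol_{n}.png",cv2.resize(g,(720,230),interpolation=cv2.INTER_CUBIC))
E
```

```text
[0.56748664 0.13413952 0.085     ] [0.59931393 0.13991228 0.085     ] 10.280424619957515 [0.58340028 0.1370259  0.085     ]
[0.56664895 0.13438041 0.085     ] [0.59982684 0.14103267 0.085     ] 11.337623048199164 [0.5832379  0.13770654 0.085     ]
[0.5668056  0.13324574 0.082     ] [0.5990109  0.13908707 0.082     ] 10.280424619957522 [0.58290825 0.1361664  0.082     ]
[0.56595796 0.13348949 0.082     ] [0.5995299  0.14022076 0.082     ] 11.33762304819922 [0.58274393 0.13685513 0.082     ]
```

View pics/pol_w1.png

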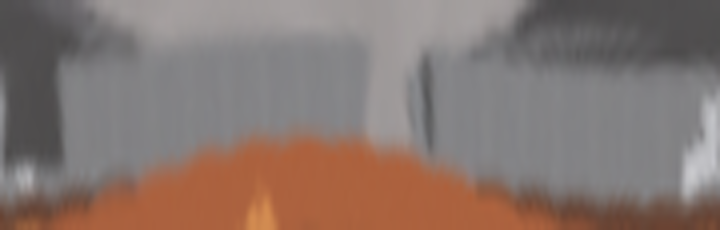

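View pics/pol_w2.png

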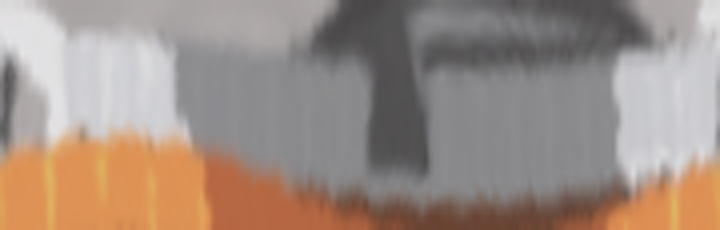

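```bash
python3 -m crank '[[[-41,31,3,0,0],[-41,31,3,0,0],[-41,31,3,0,0],[-41,31,3,0,0],[-41,31,3,0,0],[-41,30,3,0,0],[0,0,0,0,0],[0,0,0,0,0]]]'
python3 - <<'E'
from h import *
o,c=shot('wrist','w3')
E
```

```text
clock: 4.12
eef_pos: [0.5292, -0.1579, 0.1779]
tool_rot: [0.919, 0.394, -0.005, -0.002]
ft_force: [0.5, 0.4, 0.0]
grip_width: 0.0854
4.125 [ 0.5292 -0.1579  0.1779] azx 46.39 tilt [-0.0114  0.0002] q6 2.044 F [0.5 0.4 0. ] 0.08537333856229605
```

View pics/w3.png

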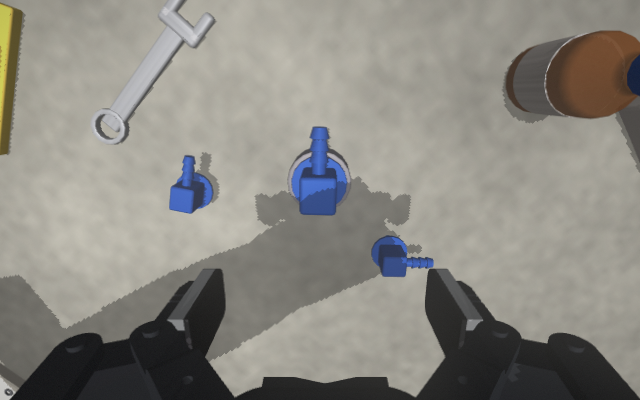

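```bash
python3 - <<'E'
from h import *
o,c=pickle.load(open("w3.pkl","rb"))
cv2.imwrite("pics/w3c.png",cv2.resize(c["img"][120:225,270:370],None,fx=5.5,fy=5.5,interpolation=cv2.INTER_CUBIC))
E
```

```text
(no output)
```

View pics/w3c.png

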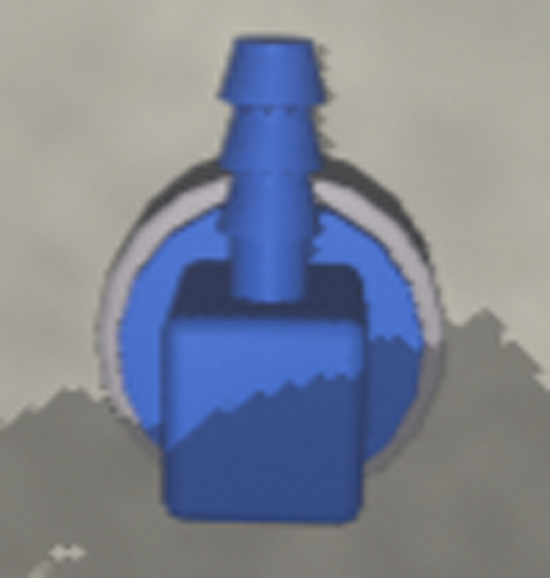

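```bash
python3 - <<'E'
from h import *
o,c=pickle.load(open("w3.pkl","rb"))
P=[onz(ray(c,270+u/5.5,120+v/5.5,o),.0708) for u,v in((168,318),(363,318),(162,520),(360,520))]
print(np.round(P,4)); m=np.mean(P,0)
d=(P[0]+P[1]-P[2]-P[3]);print("ctr",m,"az",np.degrees(np.arctan2(d[1],d[0])),[np.linalg.norm(P[i]-P[j]) for i,j in((0,1),(2,3),(0,2),(1,3))])
t=onz(ray(c,270+271/5.5,120+40/5.5,o),.061);print("tip",t,np.linalg.norm((t-m)[:2]),np.degrees(np.arctan2(*(t-m)[[1,0]])))
T=pickle.load(open("top0.pkl","rb"))
R=Ro.from_quat(o["tool_rot"]).as_matrix();g=o["eef_pos"];print("delta tool",(R.T@(np.array([m[0],m[1],.037])-g)*1000).round(1))
E
```

```text
[[ 0.5277 -0.1313  0.0708]
 [ 0.5467 -0.1492  0.0708]
 [ 0.507  -0.151   0.0708]
 [ 0.5269 -0.1698  0.0708]]
ctr [ 0.52705898 -0.15033957  0.0708    ] az 44.86160974958437 [np.float64(0.026057520608702298), np.float64(0.027376662066573722), np.float64(0.028688695318384683), np.float64(0.028614967124643058)]
tip [ 0.56217612 -0.11495196  0.061     ] 0.049854750580331564 45.219795018213915
delta tool [  5.1  -5.6 140.9]
```

```bash
python3 -m crank '[[[2,-2,25,0.7,60],[2,-2,25,0.7,60],[1,-2,25,0,60],[0,0,10,0,60],[0,0,0,0,60],[0,0,0,0,60]]]'
python3 - <<'E'
from h import *
o,c=shot('wrist','w4')
R=Ro.from_quat(o["tool_rot"]).as_matrix();g=o["eef_pos"];print("delta tool",(R.T@(np.array([.527,-.1503,.037])-g)*1000).round(1))
E
```

```text
clock: 4.92
eef_pos: [0.5312, -0.1429, 0.0935]
tool_rot: [0.921, 0.389, -0.003, -0.001]
ft_force: [0.2, -0.6, -0.5]
grip_width: 0.0653
4.925 [ 0.5312 -0.1429  0.0935] azx 45.78 tilt [-0.0061 -0.001 ] q6 2.081 F [ 0.2 -0.6 -0.5] 0.06533099408884203
delta tool [-7.9  2.4 56.5]
```

```bash
python3 -m crank '[[[-8,2,0,0.8,60],[0,0,0,0,60],[0,0,0,0,60]]]'
python3 - <<'E'
from h import *
from workcell import bot
o=bot.get_obs();M=Ro.from_quat(o["tool_rot"]).as_matrix();print(o["eef_pos"],np.degrees(np.arctan2(M[1,0],M[0,0])),M[:2,2])
print("delta tool",(M.T@(np.array([.527,-.1503,.037])-o["eef_pos"])*1000).round(1))
E
```

```text
clock: 5.35
eef_pos: [0.5279, -0.1514, 0.0955]
tool_rot: [0.924, 0.382, -0.001, 0.0]
ft_force: [0.4, -0.3, -0.1]
grip_width: 0.0652
[ 0.52792313 -0.1514282   0.09551471] 44.87034620177091 [-0.00238593 -0.00204981]
delta tool [ 0.3 -1.4 58.5]
```

```bash
python3 -m crank '[[[0,-1,15,0,60],[0,0,15,0,60],[0,0,10,0,60],[0,0,5,0,60],[0,0,0,0,60]]]'
cat > st.py <<'E'
from h import *
from workcell import bot
import sys
o=bot.get_obs();M=Ro.from_quat(o["tool_rot"]).as_matrix();print(o["clock"],"az",np.degrees(np.arctan2(M[1,0],M[0,0])).round(2),"tilt",M[:2,2].round(4),"q",o["joint_pos"].round(3),"T",o["ft_torque"].round(2),"F",o["ft_force"].round(2))
if len(sys.argv)>3: print("delta tool",(M.T@(np.array([float(a) for a in sys.argv[1:4]])-o["eef_pos"])*1000).round(1))
E
python3 st.py .527 -.1503 .037
```

```text
clock: 5.98
eef_pos: [0.5259, -0.1505, 0.0459]
tool_rot: [0.924, 0.382, -0.003, -0.0]
ft_force: [0.8, 0.2, 0.9]
grip_width: 0.065
5.975 az 44.86 tilt [-0.0052 -0.0012] q [-0.277  0.484 -0.153  0.938 -0.003  2.081] T [-0.03  0.02 -0.02] F [0.82 0.25 0.89]
delta tool [0.9 0.7 8.9]
```

```bash
python3 -m crank '[[[1,1,7,0,60],[0,0,0,0,60]]]'; python3 st.py .527 -.1503 .037
python3 -m crank '[[[0,0,0,0,255],[0,0,0,0,255],[0,0,0,0,255],[0,0,0,0,255],[0,0,0,0,255]]]'; python3 st.py .527 -.1503 .037
```

```text
clock: 6.22
eef_pos: [0.5279, -0.1506, 0.0389]
tool_rot: [0.924, 0.382, -0.002, -0.0]
ft_force: [0.3, -0.2, 0.8]
grip_width: 0.0655
6.225 az 44.87 tilt [-0.0042 -0.0014] q [-0.276  0.495 -0.157  0.923 -0.003  2.082] T [ 0.   -0.05 -0.03] F [ 0.26 -0.2   0.79]
delta tool [-0.4 -0.8  1.9]
clock: 6.85
eef_pos: [0.5285, -0.1507, 0.0396]
tool_rot: [0.924, 0.382, -0.002, 0.0]
ft_force: [0.7, 0.8, -0.3]
grip_width: 0.0272
6.85 az 44.87 tilt [-0.0027 -0.0018] q [-2.760e-01  4.940e-01 -1.560e-01  9.230e-01 -2.000e-03  2.082e+00] T [-0.01 -0.06  0.02] F [ 0.71  0.79 -0.32]
delta tool [-0.7 -1.3  2.6]
```

```bash
python3 -m crank '[[[0,0,-10,0,255],[0,0,-20,0,255],[0,0,-30,0,255],[0,0,-30,0,255],[0,0,-30,0,255],[0,0,-10,0,255],[0,0,0,0,255]]]'; python3 st.py .581 .139 .17
```

```text
clock: 7.72
eef_pos: [0.5275, -0.1502, 0.1746]
tool_rot: [0.924, 0.382, -0.003, -0.0]
ft_force: [-0.1, -0.1, -1.5]
grip_width: 0.0274
7.725 az 44.86 tilt [-0.0053 -0.0012] q [-0.276  0.369  0.034  1.24  -0.003  2.083] T [-0.    0.02 -0.01] F [-0.12 -0.08 -1.47]
delta tool [ 241.9 -167.2    4. ]
```

```bash
python3 -m crank '[[[30,-21,0,0,255],[42,-29,0,0,255],[42,-29,0,0,255],[42,-29,0,0,255],[42,-29,0,0,255],[30,-20,0,0,255],[10,-7,0,0,255],[0,0,0,0,255]]]'
python3 -m crank '[[[0,0,0,-8,255],[0,0,0,-8,255],[0,0,0,-8,255],[0,0,0,-8,255],[0,0,0,-8,255],[0,0,0,-8,255],[0,0,0,-8,255],[0,0,0,-8,255],[0,0,0,-4,255],[0,0,0,0,255]]]'; python3 st.py .581 .139 .17
python3 -c "
from h import *
shot('wrist','w5')"
```

```text
clock: 8.72
eef_pos: [0.5762, 0.1402, 0.1601]
tool_rot: [0.925, 0.38, -0.013, -0.003]
ft_force: [-0.4, 0.1, -1.3]
grip_width: 0.0272
clock: 9.98
eef_pos: [0.5712, 0.1201, 0.1552]
tool_rot: [0.548, 0.837, -0.016, -0.013]
ft_force: [0.7, -0.2, -1.0]
grip_width: 0.0275
9.975 az 113.58 tilt [-0.0386 -0.0131] q [ 0.21   0.478  0.15   1.282 -0.005  1.369] T [-0.03 -0.03 -0.03] F [ 0.71 -0.24 -0.98]
delta tool [ 13.5  15.9 -15.4]
9.975 [0.5712 0.1201 0.1552] azx 113.58 tilt [-0.0386 -0.0131] q6 1.369 F [ 0.7 -0.2 -1. ] 0.027535485517381622
```

View pics/w5.png

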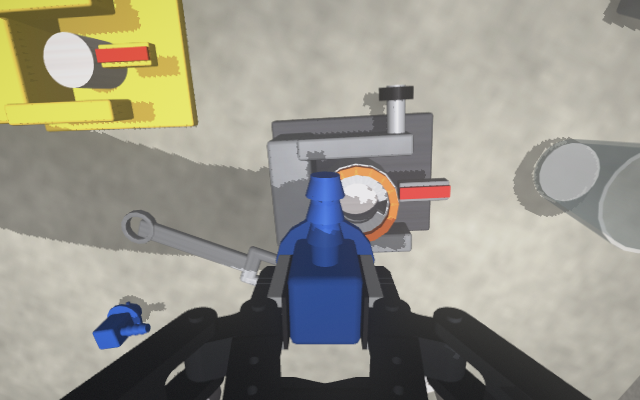

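```bash
python3 -m crank '[[[0,0,0,0,255],[0,0,0,0,255],[0,0,0,0,255],[0,0,0,0,255]]]'; python3 st.py .581 .139 .17
```

```text
clock: 10.52
eef_pos: [0.5711, 0.119, 0.155]
tool_rot: [0.549, 0.836, -0.016, -0.013]
ft_force: [0.1, -0.1, -1.7]
grip_width: 0.0271
10.525 az 113.38 tilt [-0.0391 -0.0135] q [ 0.208  0.478  0.149  1.282 -0.005  1.371] T [-0.06 -0.05 -0.02] F [ 0.13 -0.14 -1.75]
delta tool [ 14.5  16.4 -15.6]
```

```bash
python3 -m crank '[[[0,0,-10,0,255],[0,0,-5,0,255],[0,0,0,0,255]]]'; python3 st.py .581 .139 .17;python3 -m crank '[[[7,8,0,0,255],[7,8,0,0,255],[0,0,0,0,255]]]'; python3 st.py .581 .139 .17
```

```text
clock: 10.9
eef_pos: [0.572, 0.1196, 0.1716]
tool_rot: [0.549, 0.836, -0.016, -0.012]
ft_force: [0.1, 1.0, -1.3]
grip_width: 0.0272
10.9 az 113.4 tilt [-0.0381 -0.0133] q [ 0.209  0.47   0.179  1.32  -0.005  1.371] T [-0.01 -0.05  0.03] F [ 0.07  1.   -1.26]
delta tool [14.3 16.   1. ]
clock: 11.28
eef_pos: [0.5818, 0.1405, 0.1708]
tool_rot: [0.549, 0.836, -0.016, -0.012]
ft_force: [0.2, 0.3, -1.6]
grip_width: 0.0271
11.275 az 113.42 tilt [-0.0379 -0.013 ] q [ 0.239  0.499  0.223  1.336 -0.004  1.401] T [ 0.02 -0.06  0.04] F [ 0.2   0.31 -1.56]
delta tool [-1.1 -1.3  0.8]
```

```bash
python3 -m crank '[[[8,-50,0,0,255],[8,-50,0,0,255],[0,0,0,0,255],[0,0,0,0,255]]]'; python3 st.py .581 .139 .17
```

```text
clock: 11.78
eef_pos: [0.4803, 0.1152, 0.1714]
tool_rot: [0.548, 0.836, -0.018, -0.014]
ft_force: [0.5, -0.2, -0.9]
grip_width: 0.0272
11.775 az 113.5 tilt [-0.0434 -0.015 ] q [ 0.238  0.299 -0.076  1.241 -0.004  1.399] T [ 0.02 -0.08 -0.01] F [ 0.47 -0.17 -0.87]
delta tool [-18.3 101.8  -3.3]
```

```bash
python3 -m crank '[[[-5,26,0,0,255],[-5,26,0,0,255],[-5,26,0,0,255],[0,0,0,0,255]]]'; python3 st.py .581 .139 .17;  python3 -m crank '[[[-3,23,0,0,255],[0,0,0,0,255]]]'; python3 st.py .581 .139 .17
```

```text
clock: 12.28
eef_pos: [0.5651, 0.1343, 0.1684]
tool_rot: [0.548, 0.836, -0.016, -0.012]
ft_force: [1.1, -0.7, -0.2]
grip_width: 0.0272
12.275 az 113.51 tilt [-0.0379 -0.0139] q [ 0.236  0.465  0.163  1.309 -0.005  1.396] T [ 0.05  0.03 -0.04] F [ 1.09 -0.71 -0.21]
delta tool [-2.  16.4 -2.2]
clock: 12.52
eef_pos: [0.588, 0.1409, 0.167]
tool_rot: [0.548, 0.836, -0.017, -0.012]
ft_force: [-0.6, -0.4, -1.3]
grip_width: 0.0274
12.525 az 113.51 tilt [-0.0392 -0.0143] q [ 0.238  0.514  0.239  1.337 -0.005  1.398] T [ 0.05 -0.02  0.03] F [-0.59 -0.45 -1.3 ]
delta tool [ 1.1 -7.3 -2.7]
```

```bash
python3 -m crank '[[[-46,-20,0,0,255],[-46,-20,0,0,255],[-46,-20,0,0,255],[0,0,0,0,255]]]'; python3 st.py .581 .139 .17
```

```text
clock: 13.02
eef_pos: [0.5851, -0.0125, 0.169]
tool_rot: [0.547, 0.837, -0.018, -0.014]
ft_force: [0.6, 0.6, -1.1]
grip_width: 0.0269
13.025 az 113.7 tilt [-0.0424 -0.0149] q [-0.013  0.475  0.18   1.319 -0.015  1.144] T [ 0.06 -0.01  0.04] F [ 0.59  0.59 -1.1 ]
delta tool [140.4  57.1  -3. ]
```

```bash
python3 -m crank '[[[46,20,0,0,255],[0,0,0,0,255]]]'; python3 st.py .581 .139 .17; python3 -m crank '[[[46,20,0,0,255],[46,17,0,0,255],[0,0,0,0,255]]]'; python3 st.py .581 .139 .17
```

```text
clock: 13.28
eef_pos: [0.5836, 0.0383, 0.1688]
tool_rot: [0.548, 0.836, -0.018, -0.014]
ft_force: [-0.1, -0.6, -0.7]
grip_width: 0.0273
13.275 az 113.54 tilt [-0.0431 -0.0136] q [ 0.071  0.475  0.181  1.32  -0.011  1.231] T [-0.03 -0.05 -0.03] F [-0.07 -0.58 -0.68]
delta tool [93.4 37.8 -2.5]
clock: 13.65
eef_pos: [0.579, 0.1406, 0.1679]
tool_rot: [0.547, 0.836, -0.018, -0.014]
ft_force: [0.7, -0.4, -1.5]
grip_width: 0.0271
13.65 az 113.59 tilt [-0.0438 -0.0141] q [ 0.24   0.5    0.217  1.334 -0.003  1.399] T [ 0.   -0.08 -0.06] F [ 0.67 -0.36 -1.49]
delta tool [-2.3  1.1 -2.2]
```

```bash
python3 -m crank '[[[0,0,0,3,255],[0,0,0,3,255],[0,0,0,3,255],[0,0,0,3,255],[0,0,0,0,255]]]'; python3 st.py .581 .139 .17; python3 -m crank '[[[0,0,0,-4,255],[0,0,0,-4,255],[0,0,0,-4,255],[0,0,0,0,255]]]'; python3 st.py .581 .139 .17
```

```text
clock: 14.28
eef_pos: [0.5762, 0.1387, 0.1684]
tool_rot: [0.634, 0.773, -0.021, -0.012]
ft_force: [0.2, 0.7, -1.6]
grip_width: 0.0272
14.275 az 101.34 tilt [-0.0463 -0.0174] q [ 0.239  0.496  0.212  1.336 -0.006  1.612] T [ 0.02 -0.09 -0.04] F [ 0.21  0.73 -1.59]
delta tool [-0.7  4.6 -1.9]
clock: 14.78
eef_pos: [0.5752, 0.1366, 0.1687]
tool_rot: [0.546, 0.837, -0.021, -0.015]
ft_force: [-0.0, 0.2, -1.6]
grip_width: 0.0271
14.775 az 113.8 tilt [-0.0472 -0.0186] q [ 0.237  0.493  0.209  1.337 -0.007  1.392] T [-0.02 -0.06  0.01] F [-0.01  0.22 -1.63]
delta tool [-0.2  6.2 -1.6]
```

```bash
python3 -m crank '[[[-5,30,-5,0,255],[-7,39,0,0,255],[-7,39,0,0,255],[0,0,0,0,255]]]'; python3 st.py .581 .139 .17;python3 -m crank '[[[-5,30,0,0,255],[0,0,0,0,255]]]'; python3 st.py .581 .139 .17
```

```text
clock: 15.28
eef_pos: [0.6828, 0.1618, 0.1665]
tool_rot: [0.547, 0.836, -0.022, -0.016]
ft_force: [-0.6, 1.2, -1.9]
grip_width: 0.027
15.275 az 113.59 tilt [-0.0509 -0.02  ] q [ 0.236  0.743  0.637  1.519 -0.008  1.395] T [-0.07  0.03  0.03] F [-0.56  1.17 -1.94]
delta tool [  19.8 -102.5    2.1]
clock: 15.52
eef_pos: [0.7098, 0.1682, 0.1615]
tool_rot: [0.548, 0.836, -0.026, -0.019]
ft_force: [-1.0, -1.4, -2.2]
grip_width: 0.0269
15.525 az 113.51 tilt [-0.0592 -0.0223] q [ 0.236  0.828  0.786  1.591 -0.008  1.397] T [ 0.05 -0.09  0.02] F [-1.   -1.4  -2.18]
delta tool [  24.6 -130.1   -0.2]
```

```bash
python3 -m crank '[[[-7,40,0,0,255],[0,0,0,0,255]]]'; python3 st.py .581 .139 .17;python3 -m crank '[[[-7,40,0,0,255],[0,0,0,0,255]]]'; python3 st.py .581 .139 .17
```

```text
clock: 15.78
eef_pos: [0.7435, 0.176, 0.1502]
tool_rot: [0.548, 0.835, -0.033, -0.026]
ft_force: [-0.7, 0.1, -2.2]
grip_width: 0.0267
15.775 az 113.45 tilt [-0.0792 -0.0272] q [ 0.236  0.974  1.044  1.725 -0.008  1.397] T [ 0.02 -0.02 -0.  ] F [-0.75  0.07 -2.2 ]
delta tool [  30.8 -164.9   -5.9]
clock: 16.02
eef_pos: [0.7649, 0.1809, 0.1342]
tool_rot: [0.548, 0.835, -0.037, -0.029]
ft_force: [-1.0, 0.8, -2.0]
grip_width: 0.0274
16.025 az 113.41 tilt [-0.0883 -0.0295] q [ 0.235  1.095  1.257  1.825 -0.008  1.398] T [ 0.03 -0.06 -0.01] F [-1.    0.82 -1.96]
delta tool [  34.9 -187.9  -18.1]
```

```bash
python3 -m crank '[[[0,0,-10,0,255],[7,-40,0,0,255],[0,0,0,0,255]]]'; python3 st.py .581 .139 .17;python3 -m crank '[[[7,-50,0,0,255],[7,-50,0,0,255],[7,-50,0,0,255],[0,0,0,0,255]]]'; python3 st.py .581 .139 .17
```

```text
clock: 16.4
eef_pos: [0.7337, 0.1734, 0.1492]
tool_rot: [0.548, 0.835, -0.036, -0.029]
ft_force: [-0.3, 0.3, -0.9]
grip_width: 0.0272
16.4 az 113.39 tilt [-0.0876 -0.0294] q [ 0.235  0.947  0.987  1.703 -0.008  1.398] T [ 0.06 -0.1  -0.08] F [-0.26  0.27 -0.9 ]
delta tool [  29.2 -155.    -6.4]
clock: 16.9
eef_pos: [0.5969, 0.1353, 0.1741]
tool_rot: [0.549, 0.835, -0.027, -0.02]
ft_force: [0.7, 0.1, -0.9]
grip_width: 0.0273
16.9 az 113.38 tilt [-0.0623 -0.0236] q [ 0.227  0.547  0.31   1.4   -0.009  1.39 ] T [ 0.08 -0.09 -0.  ] F [ 0.68  0.11 -0.86]
delta tool [  9.7 -12.9   5. ]
```

```bash
python3 -m crank '[[[-3,15,-1,0,255],[-3,15,-1,0,255],[-3,15,-1,0,255],[-3,15,-1,0,255],[-3,15,-1,0,255],[-3,15,-1,0,255],[-3,15,-1,0,255],[0,0,0,0,255]]]'; python3 st.py .581 .139 .17;python3 -m crank '[[[9,-55,0,0,255],[9,-55,0,0,255],[0,0,0,0,255]]]'; python3 st.py .581 .139 .17
```

```text
clock: 17.9
eef_pos: [0.7253, 0.1632, 0.2241]
tool_rot: [0.549, 0.835, 0.004, 0.01]
ft_force: [0.2, 0.8, -2.2]
grip_width: 0.0274
17.9 az 113.33 tilt [ 0.0203 -0.0047] q [ 0.225  0.778  0.851  1.625 -0.009  1.388] T [ 0.02  0.01 -0.01] F [ 0.15  0.81 -2.16]
delta tool [  35.6 -143.    51.3]
clock: 18.27
eef_pos: [0.6158, 0.1359, 0.2203]
tool_rot: [0.549, 0.835, 0.004, 0.01]
ft_force: [0.7, 0.2, -1.2]
grip_width: 0.027
18.275 az 113.33 tilt [ 0.0219 -0.0043] q [ 0.221  0.494  0.346  1.402 -0.009  1.385] T [ 0.02 -0.06 -0.03] F [ 0.68  0.19 -1.17]
delta tool [ 17.3 -31.6  49.5]
```

```bash
python3 -m crank '[[[-8,45,0,0,255],[-8,45,0,0,255],[0,0,0,0,255]]]'; python3 st.py .581 .139 .17
```

```text
clock: 18.65
eef_pos: [0.7079, 0.1576, 0.2297]
tool_rot: [0.549, 0.835, 0.009, 0.015]
ft_force: [-0.6, 1.3, -2.5]
grip_width: 0.0268
18.65 az 113.32 tilt [ 0.0338 -0.0016] q [ 0.223  0.709  0.737  1.567 -0.009  1.386] T [-0.04  0.06  0.02] F [-0.64  1.26 -2.53]
delta tool [  34.  -125.7   55.4]
```

```bash
python3 -m crank '[[[8,-42,5,0,255],[8,-42,5,0,255],[8,-42,5,0,255],[0,0,0,0,255]]]'; python3 st.py .581 .139 .17
```

```text
clock: 19.15
eef_pos: [0.5821, 0.1295, 0.2151]
tool_rot: [0.549, 0.835, 0.013, 0.019]
ft_force: [0.3, -0.0, -0.8]
grip_width: 0.0271
19.15 az 113.31 tilt [0.0466 0.0013] q [ 0.224  0.403  0.19   1.312 -0.009  1.387] T [-0.   -0.01 -0.02] F [ 0.34 -0.02 -0.81]
delta tool [ 9.9  0.8 45. ]
```

```bash
python3 -m crank '[[[0,0,0,0,255],[0,0,0,0,255]]]'; python3 st.py .581 .139 .17; python3 -m crank '[[[-8,42,0,0,255],[-8,42,0,0,255],[-8,42,0,0,255],[0,0,0,0,255],[0,0,0,0,255]]]'; python3 st.py .581 .139 .17
```

```text
clock: 19.4
eef_pos: [0.5848, 0.1302, 0.2202]
tool_rot: [0.549, 0.835, 0.017, 0.023]
ft_force: [0.0, 0.1, -1.4]
grip_width: 0.0272
19.4 az 113.3 tilt [0.057  0.0037] q [ 0.224  0.398  0.196  1.312 -0.009  1.387] T [ 0.01  0.1  -0.02] F [ 0.01  0.09 -1.42]
delta tool [10.5 -2.7 50. ]
clock: 20.02
eef_pos: [0.7171, 0.1596, 0.2271]
tool_rot: [0.549, 0.835, 0.019, 0.024]
ft_force: [-0.3, -0.2, -1.3]
grip_width: 0.0271
20.025 az 113.29 tilt [0.0614 0.0047] q [ 0.223  0.702  0.718  1.525 -0.009  1.386] T [-0.04  0.14 -0.01] F [-0.28 -0.21 -1.31]
delta tool [  36.  -136.2   48.5]
```

```bash
python3 -m crank '[[[0,0,0,0,255],[0,0,0,0,255]]]'; python3 st.py .581 .139 .17; python3 -m crank '[[[-2,10,0,0,255],[0,0,0,0,255]]]'; python3 st.py .581 .139 .17
```

```text
clock: 20.27
eef_pos: [0.716, 0.1594, 0.2286]
tool_rot: [0.549, 0.835, 0.019, 0.025]
ft_force: [1.1, -0.6, -1.6]
grip_width: 0.0273
20.275 az 113.29 tilt [0.0622 0.0049] q [ 0.223  0.699  0.715  1.525 -0.009  1.386] T [-0.04  0.08  0.03] F [ 1.08 -0.57 -1.62]
delta tool [  35.8 -135.2   50. ]
clock: 20.52
eef_pos: [0.725, 0.1614, 0.2318]
tool_rot: [0.549, 0.835, 0.02, 0.025]
ft_force: [-1.0, -0.2, -2.0]
grip_width: 0.0271
20.525 az 113.29 tilt [0.0641 0.0053] q [ 0.223  0.723  0.766  1.551 -0.009  1.386] T [-0.02  0.07 -0.  ] F [-0.97 -0.25 -2.01]
delta tool [  37.6 -144.6   52.3]
```

```bash
python3 -m crank '[[[9,-50,3,0,255],[9,-50,3,0,255],[9,-50,3,0,255],[9,-50,3,0,255],[9,-50,3,0,255],[9,-50,3,0,255],[0,0,0,0,255]]]'; python3 st.py .581 .139 .17; python3 -m crank '[[[0,0,0,0,255],[0,0,0,0,255],[0,0,0,0,255]]]'; python3 st.py .581 .139 .17
```

```text
clock: 21.4
eef_pos: [0.4148, 0.0889, 0.1899]
tool_rot: [0.549, 0.835, 0.02, 0.025]
ft_force: [0.7, 0.4, -1.6]
grip_width: 0.0272
21.4 az 113.29 tilt [0.0644 0.0054] q [ 0.217  0.066 -0.318  1.123 -0.009  1.381] T [ 0.03  0.04 -0.04] F [ 0.72  0.38 -1.55]
delta tool [-19.3 170.9  30.9]
clock: 21.78
eef_pos: [0.4172, 0.0894, 0.1923]
tool_rot: [0.549, 0.835, 0.022, 0.028]
ft_force: [-0.5, 0.8, -1.8]
grip_width: 0.0271
21.775 az 113.28 tilt [0.0712 0.0069] q [ 0.217  0.063 -0.314  1.122 -0.009  1.381] T [0.05 0.12 0.06] F [-0.5   0.76 -1.81]
delta tool [-18.7 168.1  34.2]
```

```bash
python3 -m crank '[[[-8,30,3,0,255],[-8,45,3,0,255],[-3,45,3,0,255],[0,45,3,0,255],[0,0,0,0,255]]]'; python3 st.py .581 .139 .17; python3 -m crank '[[[0,0,0,0,255],[0,0,0,0,255]]]'; python3 st.py .581 .139 .17
```

```text
clock: 22.4
eef_pos: [0.5855, 0.1396, 0.1901]
tool_rot: [0.549, 0.835, 0.023, 0.028]
ft_force: [-0.0, -0.4, -2.5]
grip_width: 0.0272
22.4 az 113.26 tilt [0.0722 0.007 ] q [ 0.239  0.405  0.126  1.22  -0.01   1.403] T [-0.05  0.13  0.03] F [-0.05 -0.37 -2.53]
delta tool [ 1.7 -5.7 19.7]
clock: 22.65
eef_pos: [0.5848, 0.1393, 0.1889]
tool_rot: [0.549, 0.835, 0.022, 0.027]
ft_force: [0.0, 0.3, -1.4]
grip_width: 0.027
22.65 az 113.26 tilt [0.0695 0.0063] q [ 0.239  0.406  0.125  1.22  -0.01   1.403] T [-0.06  0.07 -0.01] F [ 0.    0.26 -1.38]
delta tool [ 1.6 -4.9 18.6]
```

```bash
python3 -m crank '[[[0,0,0,0,255],[0,0,0,0,255],[0,0,0,0,255],[0,0,0,0,255]]]'; python3 st.py .581 .139 .17; python3 -m crank '[[[0,0,2,0,255],[0,0,2,0,255],[0,0,2,0,255],[0,0,2,0,255]]]'; python3 st.py .581 .139 .17
```

```text
clock: 23.15
eef_pos: [0.5835, 0.1386, 0.1905]
tool_rot: [0.55, 0.835, 0.022, 0.028]
ft_force: [-0.3, 0.3, -1.9]
grip_width: 0.0276
23.15 az 113.23 tilt [0.071  0.0065] q [ 0.238  0.402  0.122  1.221 -0.01   1.403] T [ 0.04  0.09 -0.08] F [-0.29  0.33 -1.85]
delta tool [ 1.8 -3.6 20.3]
clock: 23.65
eef_pos: [0.5842, 0.1387, 0.1821]
tool_rot: [0.55, 0.835, 0.022, 0.028]
ft_force: [0.4, 0.1, -1.6]
grip_width: 0.027
23.65 az 113.23 tilt [0.0712 0.0066] q [ 0.238  0.407  0.108  1.201 -0.01   1.403] T [-0.04  0.12  0.02] F [ 0.38  0.12 -1.6 ]
delta tool [ 1.8 -3.6 11.9]
```

```bash
python3 -m crank '[[[-8,45,0,0,255],[-8,45,0,0,255],[-8,45,0,0,255],[0,0,0,0,255]]]'; python3 st.py .581 .139 .17; python3 -m crank '[[[3,-15,0,0,255],[3,-15,0,0,255],[3,-15,0,0,255]]]'; python3 st.py .581 .139 .17
```

```text
clock: 24.15
eef_pos: [0.7173, 0.17, 0.1856]
tool_rot: [0.55, 0.835, 0.019, 0.025]
ft_force: [-0.7, -0.4, -2.1]
grip_width: 0.027
24.15 az 113.25 tilt [0.0618 0.0043] q [ 0.237  0.711  0.627  1.426 -0.01   1.401] T [-0.04  0.13  0.  ] F [-0.68 -0.39 -2.11]
delta tool [  25.7 -138.1    7. ]
clock: 24.52
eef_pos: [0.6703, 0.1599, 0.18]
tool_rot: [0.55, 0.835, 0.017, 0.023]
ft_force: [0.7, -0.2, -1.1]
grip_width: 0.027
24.525 az 113.24 tilt [0.058  0.0034] q [ 0.239  0.603  0.421  1.332 -0.01   1.403] T [-0.01  0.1   0.01] F [ 0.66 -0.2  -1.1 ]
delta tool [ 16.2 -90.7   4.7]
```

```bash
python3 -m crank '[[[-6,38,0,0,255],[-6,38,0,0,255],[0,0,0,0,255]]]'; python3 st.py .581 .139 .17; python3 -m crank '[[[3,-15,0,0,255],[3,-15,0,0,255],[3,-15,0,0,255],[3,-15,0,0,255],[3,-15,0,0,255]]]'; python3 st.py .581 .139 .17
```

```text
clock: 24.9
eef_pos: [0.7364, 0.177, 0.1784]
tool_rot: [0.55, 0.835, 0.011, 0.017]
ft_force: [-1.7, 0.4, -2.0]
grip_width: 0.0277
24.9 az 113.27 tilt [ 0.0402 -0.0009] q [ 0.24   0.789  0.756  1.498 -0.01   1.404] T [-0.    0.11 -0.  ] F [-1.66  0.39 -1.99]
delta tool [  26.7 -158.     2.1]
clock: 25.52
eef_pos: [0.6538, 0.1592, 0.177]
tool_rot: [0.55, 0.835, 0.01, 0.017]
ft_force: [-0.1, -0.9, -1.5]
grip_width: 0.0273
25.525 az 113.27 tilt [ 0.0387 -0.0013] q [ 0.244  0.586  0.385  1.333 -0.011  1.408] T [-0.01  0.01 -0.01] F [-0.11 -0.93 -1.5 ]
delta tool [ 10.3 -75.    4.2]
```

Good, this pattern reduces the tilt. Repeating it.

```bash
python3 -m crank '[[[-4,45,0,0,255],[-4,45,0,0,255],[0,0,0,0,255]]]'; python3 st.py .581 .139 .17; python3 -m crank '[[[3,-15,0,0,255],[3,-15,0,0,255],[3,-15,0,0,255],[3,-15,0,0,255]]]'; python3 st.py .581 .139 .17
```

```text
clock: 25.9
eef_pos: [0.7286, 0.1847, 0.175]
tool_rot: [0.55, 0.835, 0.003, 0.01]
ft_force: [0.4, -0.9, -2.5]
grip_width: 0.0272
25.9 az 113.27 tilt [ 0.0191 -0.0063] q [ 0.253  0.799  0.765  1.52  -0.011  1.417] T [-0.02  0.07  0.01] F [ 0.43 -0.88 -2.47]
delta tool [  16.4 -153.7    2.4]
clock: 26.4
eef_pos: [0.6617, 0.1699, 0.1772]
tool_rot: [0.55, 0.835, 0.003, 0.01]
ft_force: [-0.1, 0.6, -0.8]
grip_width: 0.0274
26.4 az 113.26 tilt [ 0.0196 -0.0065] q [ 0.256  0.626  0.456  1.383 -0.011  1.421] T [0.02 0.01 0.01] F [-0.1   0.57 -0.85]
delta tool [  3.6 -86.4   5.8]
```

```bash
python3 -m crank '[[[-4,41,0,0,255],[-4,41,0,0,255],[0,0,0,0,255]]]'; python3 st.py .581 .139 .17; python3 -m crank '[[[1,-15,0,0,255],[1,-15,0,0,255],[1,-15,0,0,255],[1,-15,0,0,255]]]'; python3 st.py .581 .139 .17
```

```text
clock: 26.78
eef_pos: [0.7293, 0.1918, 0.1771]
tool_rot: [0.55, 0.835, -0.003, 0.005]
ft_force: [-0.4, 0.3, -1.1]
grip_width: 0.027
26.775 az 113.25 tilt [ 0.0041 -0.0108] q [ 0.262  0.825  0.82   1.565 -0.011  1.427] T [-0.01  0.06  0.03] F [-0.37  0.31 -1.11]
delta tool [  10.1 -157.1    7. ]
clock: 27.28
eef_pos: [0.6646, 0.1692, 0.1831]
tool_rot: [0.55, 0.835, -0.002, 0.006]
ft_force: [0.8, -0.3, -0.7]
grip_width: 0.027
27.275 az 113.23 tilt [ 0.0071 -0.0102] q [ 0.254  0.642  0.5    1.424 -0.012  1.42 ] T [0.02 0.03 0.03] F [ 0.8  -0.27 -0.72]
delta tool [  5.4 -88.8  12.8]
```

```bash
python3 -m crank '[[[1,-15,0,0,255],[1,-15,0,0,255],[1,-15,1,0,255],[1,-15,1,0,255],[1,-15,1,0,255],[0,-10,1,0,255],[0,0,0,0,255]]]'; python3 st.py .582 .1385 .17
python3 - <<'E'
from h import *
o,c=pickle.load(open("w5.pkl","rb"))
cv2.imwrite("pics/w5c.png",cv2.resize(c["img"][160:360,260:390],None,fx=3,fy=3,interpolation=cv2.INTER_CUBIC))
E
```

```text
clock: 28.15
eef_pos: [0.565, 0.1339, 0.1931]
tool_rot: [0.551, 0.835, 0.002, 0.01]
ft_force: [0.3, 0.0, -1.0]
grip_width: 0.0273
28.15 az 113.16 tilt [ 0.019  -0.0078] q [ 0.239  0.405  0.136  1.285 -0.012  1.405] T [-0.02 -0.03 -0.  ] F [ 0.3   0.04 -1.  ]
delta tool [-2.1 17.1 23.3]
```

View pics/w5c.png

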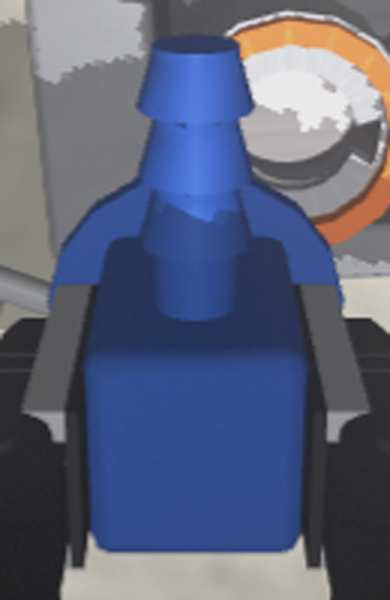

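```bash
python3 - <<'E'
from h import *
o,c=pickle.load(open("w5.pkl","rb"))
o=dict(tool_rot=[0,0,0,1],eef_pos=np.zeros(3))
def onzt(u,v,z):
    r=ray(c,u,v,o);return (r[0]+r[1]*(z-r[0][2])/r[1][2])*1000
for u,v in((90,352),(303,352),(90,548),(302,548)): print(onzt(260+u/3,160+v/3,-.0316).round(1))
print("tip",onzt(260+195/3,160+40/3,-.0164-.004).round(1))
E
```

```text
[ 15.4 -12.8 -31.6]
[ 15.4  12.7 -31.6]
[-12.9 -13.6 -31.6]
[-12.9  13.6 -31.6]
tip [ 51.   -0.3 -20.4]
```

```bash
python3 -m crank '[[[-2,17,5,0,255],[0,0,5,0,255],[0,0,5,0,255],[0,0,5,0,255],[0,0,0,0,255]]]'; python3 st.py .5814 .1387 .115

```

```text
clock: 28.78
eef_pos: [0.5822, 0.1389, 0.1727]
tool_rot: [0.551, 0.835, 0.003, 0.011]
ft_force: [-1.1, -0.2, -1.2]
grip_width: 0.0272
28.775 az 113.17 tilt [ 0.0205 -0.0074] q [ 0.24   0.45   0.152  1.255 -0.012  1.407] T [-0.01 -0.    0.01] F [-1.1  -0.16 -1.19]
delta tool [ 1.  -1.7 57.7]
```

```bash
python3 -m crank '[[[1,-2,10,0,255],[0,0,10,0,255],[0,0,10,0,255],[0,0,10,0,255],[0,0,4,0,255],[0,0,0,0,255]]]'; python3 st.py .5814 .1387 .115
python3 -c "
from h import *
o,c=shot('side','s6');cv2.imwrite('pics/s6c.png',cv2.resize(c['img'][100:230,270:400],None,fx=4.5,fy=4.5,interpolation=cv2.INTER_CUBIC))"
```

```text
clock: 29.52
eef_pos: [0.5802, 0.1386, 0.1245]
tool_rot: [0.551, 0.835, 0.002, 0.01]
ft_force: [0.1, -0.5, -1.6]
grip_width: 0.0274
29.525 az 113.17 tilt [ 0.0186 -0.0078] q [ 0.241  0.48   0.07   1.144 -0.012  1.407] T [-0.04  0.04 -0.03] F [ 0.06 -0.5  -1.63]
delta tool [-0.2  1.   9.5]
29.525 [0.5802 0.1386 0.1245] azx 113.17 tilt [ 0.0186 -0.0078] q6 1.407 F [ 0.1 -0.5 -1.6] 0.02737734305204307
```

View pics/s6c.png

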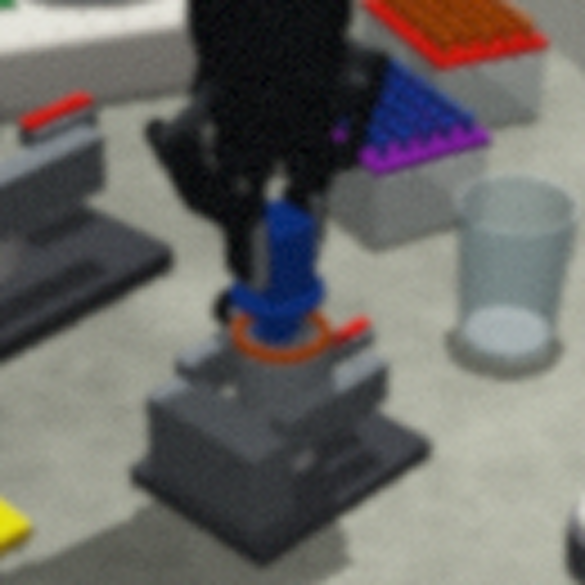

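```bash
python3 -m crank '[[[0,1,3,0,255],[0,0,3,0,255],[0,0,3,0,255]]]'; python3 st.py .5814 .1387 .115;python3 -m crank '[[[0,0,2,0,255],[0,0,0,0,255]]]'; python3 st.py .5814 .1387 .115

```

```text
clock: 29.95
eef_pos: [0.5825, 0.1392, 0.1165]
tool_rot: [0.551, 0.835, 0.003, 0.011]
ft_force: [-0.4, 1.1, -0.7]
grip_width: 0.0272
29.95 az 113.17 tilt [ 0.0216 -0.0071] q [ 0.241  0.489  0.061  1.124 -0.012  1.407] T [-0.    0.01  0.04] F [-0.35  1.14 -0.69]
delta tool [-0.  -1.2  1.5]
clock: 30.2
eef_pos: [0.5824, 0.1392, 0.1144]
tool_rot: [0.551, 0.835, 0.003, 0.011]
ft_force: [-0.2, 0.5, 0.2]
grip_width: 0.027
30.2 az 113.17 tilt [ 0.0215 -0.007 ] q [ 0.241  0.49   0.058  1.119 -0.012  1.407] T [0.06 0.09 0.  ] F [-0.23  0.5   0.16]
delta tool [-0.1 -1.2 -0.6]
```

```bash
python3 -m crank '[[[0,-1,1.5,0,255],[0,0,0,0,255]]]'; python3 st.py .5814 .1387 .115
```

```text
clock: 30.45
eef_pos: [0.5823, 0.1392, 0.1139]
tool_rot: [0.551, 0.835, 0.004, 0.012]
ft_force: [-0.7, 0.0, 0.7]
grip_width: 0.0271
30.45 az 113.17 tilt [ 0.0238 -0.006 ] q [ 0.24   0.489  0.054  1.114 -0.012  1.407] T [ 0.01  0.21 -0.06] F [-0.69  0.04  0.67]
delta tool [-0.1 -1.  -1.2]
```

```bash
python3 -m crank '[[[0,0,1,2,255],[0,0,1,2,255],[0,0,0,0,255]]]'; python3 st.py .5814 .1387 .104; python3 -m crank '[[[0,0,1,2,255],[0,0,1,2,255]]]'; python3 st.py .5814 .1387 .104
```

```text
clock: 30.82
eef_pos: [0.582, 0.1389, 0.1114]
tool_rot: [0.581, 0.813, 0.004, 0.011]
ft_force: [-0.0, -0.5, -1.3]
grip_width: 0.0268
30.825 az 108.88 tilt [ 0.0229 -0.0067] q [ 0.24   0.491  0.05   1.11  -0.012  1.481] T [0.01 0.04 0.02] F [-0.02 -0.47 -1.28]
delta tool [ 0.1 -0.7  7.4]
clock: 31.08
eef_pos: [0.5817, 0.1387, 0.1087]
tool_rot: [0.611, 0.791, 0.004, 0.011]
ft_force: [-0.1, 0.4, -1.3]
grip_width: 0.0272
31.075 az 104.63 tilt [ 0.0219 -0.0069] q [ 0.24   0.493  0.047  1.105 -0.012  1.555] T [0.06 0.07 0.03] F [-0.11  0.37 -1.27]
delta tool [ 0.1 -0.4  4.7]
```

```bash
python3 -m crank '[[[0,0,2,0,255],[0,0,2,0,255],[0,0,0,0,255]]]'; python3 st.py .5814 .1387 .104
```

```text
clock: 31.45
eef_pos: [0.5817, 0.1387, 0.1043]
tool_rot: [0.611, 0.791, 0.004, 0.011]
ft_force: [-0.7, 0.2, -0.3]
grip_width: 0.0273
31.45 az 104.59 tilt [ 0.0216 -0.007 ] q [ 0.24   0.497  0.041  1.095 -0.012  1.556] T [-0.02  0.14  0.04] F [-0.71  0.17 -0.35]
delta tool [ 0.1 -0.3  0.3]
```

```bash
python3 -m crank '[[[0,0,1,0,255],[0,0,0.2,3,255],[0,0,0.2,3,255]]]'; python3 st.py .5814 .1387 .104;  python3 -m crank '[[[0,0,0.2,3,255],[0,0,0.2,3,255],[0,0,0,0,255]]]'; python3 st.py .5814 .1387 .104
```

```text
clock: 31.82
eef_pos: [0.5819, 0.1381, 0.1039]
tool_rot: [0.653, 0.757, 0.004, 0.011]
ft_force: [-0.4, -1.6, 0.9]
grip_width: 0.027
31.825 az 98.4 tilt [ 0.0227 -0.0081] q [ 0.24   0.497  0.04   1.093 -0.013  1.664] T [-0.21  0.2   0.02] F [-0.38 -1.55  0.85]
delta tool [ 0.7 -0.4 -0.1]
clock: 32.2
eef_pos: [0.582, 0.138, 0.1041]
tool_rot: [0.693, 0.721, 0.005, 0.011]
ft_force: [0.4, 0.2, -0.8]
grip_width: 0.0269
32.2 az 92.23 tilt [ 0.0233 -0.0081] q [ 0.24   0.497  0.039  1.093 -0.013  1.771] T [ 0.02  0.25 -0.04] F [ 0.4   0.21 -0.81]
delta tool [ 0.8 -0.6  0.1]
```

```bash
python3 -m crank '[[[0,0,0.4,4,255],[0,0,0.4,4,255],[0,0,0.4,4,255],[0,0,0.4,4,255],[0,0,0,0,255]]]'; python3 st.py .5817 .1384 .104
```

```text
clock: 32.83
eef_pos: [0.5824, 0.1387, 0.1034]
tool_rot: [0.787, 0.616, 0.008, 0.01]
ft_force: [0.0, -0.1, 0.9]
grip_width: 0.0271
32.825 az 76.1 tilt [ 0.0245 -0.0065] q [ 0.24   0.497  0.038  1.09  -0.012  2.053] T [ 0.01  0.27 -0.03] F [ 0.04 -0.12  0.92]
delta tool [-0.5 -0.6 -0.6]
```

```bash
python3 -m crank '[[[0,0,0.4,4,255],[0,0,0.4,4,255],[0,0,0.4,4,255],[0,0,0.4,4,255],[0,0,0,0,255]]]'; python3 st.py .5817 .1384 .104;python3 -m crank '[[[0,0,0.4,4,255],[0,0,0.4,4,255],[0,0,0.4,4,255],[0,0,0,0,255]]]'; python3 st.py .5817 .1384 .104
```

```text
clock: 33.45
eef_pos: [0.5831, 0.1393, 0.1028]
tool_rot: [0.865, 0.502, 0.01, 0.009]
ft_force: [-0.6, 0.0, -0.0]
grip_width: 0.0273
33.45 az 60.22 tilt [ 0.0264 -0.0051] q [ 0.24   0.497  0.037  1.086 -0.011  2.331] T [ 0.11  0.36 -0.07] F [-0.59  0.02 -0.02]
delta tool [-1.5 -0.8 -1.2]
clock: 33.95
eef_pos: [0.5836, 0.1394, 0.1023]
tool_rot: [0.912, 0.41, 0.012, 0.008]
ft_force: [0.2, -0.4, 0.6]
grip_width: 0.027
33.95 az 48.44 tilt [ 0.0276 -0.0047] q [ 0.24   0.498  0.037  1.084 -0.011  2.536] T [ 0.07  0.33 -0.02] F [ 0.15 -0.4   0.62]
delta tool [-2.  -0.8 -1.7]
```

```bash
python3 -c "
from h import *
o,c=shot('wrist','w7')"
```

```text
33.95 [0.5836 0.1394 0.1023] azx 48.44 tilt [ 0.0276 -0.0047] q6 2.536 F [ 0.2 -0.4  0.6] 0.02699255467941121
```

View pics/w7.png

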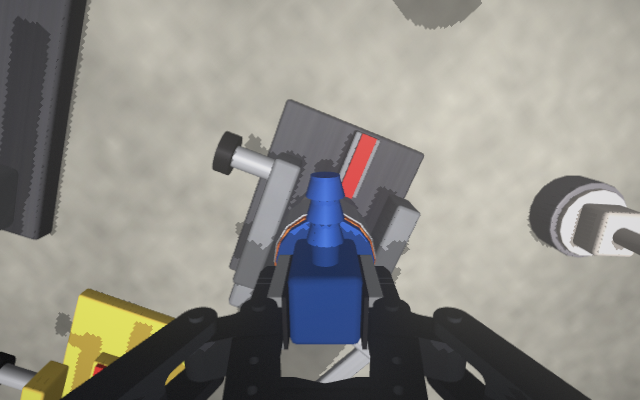

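```bash
cat > mk.py <<'E'
from h import *
import sys
o,c=pickle.load(open(sys.argv[1],"rb"))
b,l=blobs(mask(c["img"],"red"),60)
for i,s,ce in b:
    if not(300<ce[0]<420 and ce[1]<230): continue
    p=cv2.findNonZero((l==i).astype(np.uint8))[:,0].astype(float)
    X=np.array([onz(ray(c,u,v,o),.0655) for u,v in p]);m=X.mean(0)
    w,V=np.linalg.eigh(np.cov((X-m)[:,:2].T));d=V[:,1]*np.sign(V[0,1])
    print("mark ctr",m.round(4),"axis az",np.degrees(np.arctan2(d[1],d[0])).round(2),"bearing from port", np.degrees(np.arctan2(m[1]-.1385,m[0]-.582)).round(2), s)
E
for f in w1 w2 w7; do python3 mk.py $f.pkl; done; python3 - <<'E'
from h import *
o,c=pickle.load(open("w7.pkl","rb"))
print("barb tip",onz(ray(c,326,175,o),.121), "root", onz(ray(c,325,262,o),.124))
E
```

```text
mark ctr [0.6242 0.1597 0.0655] axis az 26.94 bearing from port 26.73 [362, 118, 24, 44, 417]
mark ctr [0.6252 0.16   0.0655] axis az 28.03 bearing from port 26.44 [342, 134, 34, 64, 896]
barb tip [0.61581896 0.17638789 0.121     ] root [0.59325296 0.1515509  0.124     ]
```

```bash
python3 -m crank '[[[0,0,0.4,4,255],[0,0,0.4,4,255],[0,0,0.4,4,255],[0,0,0.4,4,255],[0,0,0,0,255]]]'; python3 st.py .5817 .1384 .104
python3 -c "
from h import *
o,c=shot('wrist','w8')"; python3 mk.py w8.pkl
```

```text
clock: 34.62
eef_pos: [0.5841, 0.139, 0.1017]
tool_rot: [0.96, 0.281, 0.013, 0.007]
ft_force: [-1.0, -1.2, 0.5]
grip_width: 0.027
34.625 az 32.65 tilt [ 0.0289 -0.0054] q [ 0.24   0.498  0.035  1.081 -0.012  2.811] T [ 0.06  0.43 -0.08] F [-1.03 -1.15  0.5 ]
delta tool [-2.3 -0.8 -2.4]
34.625 [0.5841 0.139  0.1017] azx 32.65 tilt [ 0.0289 -0.0054] q6 2.811 F [-1.  -1.2  0.5] 0.026963111565102577
mark ctr [0.6296 0.1623 0.0655] axis az 27.13 bearing from port 26.53 [325, 128, 19, 45, 617]
```

View pics/w8.png

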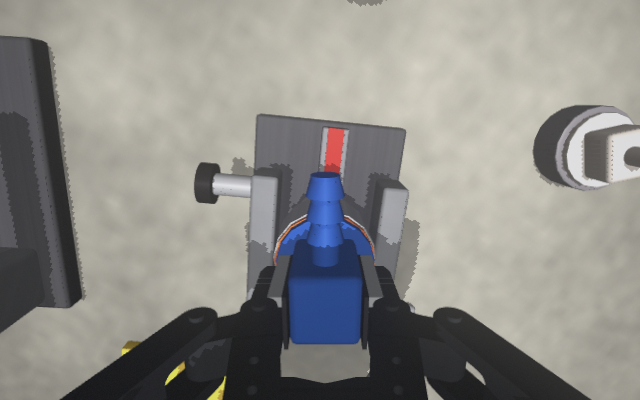

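```bash
python3 -m crank '[[[0,0,0.3,2.6,255],[0,0,0.3,2.5,255],[0,0,0,0,255],[0,0,0,0,255]]]'; python3 st.py .5817 .1384 .104
python3 -c "
from h import *
o,c=shot('wrist','w9');cv2.imwrite('pics/w9c.png',cv2.resize(c['img'][110:350,230:430],None,fx=2.5,fy=2.5,interpolation=cv2.INTER_CUBIC))
o,c=shot('side','s9');cv2.imwrite('pics/s9c.png',cv2.resize(c['img'][100:230,270:400],None,fx=4.5,fy=4.5,interpolation=cv2.INTER_CUBIC))"; python3 mk.py w9.pkl
```

```text
clock: 35.17
eef_pos: [0.584, 0.1388, 0.1013]
tool_rot: [0.97, 0.241, 0.013, 0.006]
ft_force: [-0.4, -0.9, 1.6]
grip_width: 0.0269
35.175 az 27.87 tilt [ 0.0288 -0.0058] q [ 0.24   0.499  0.035  1.08  -0.012  2.895] T [-0.02  0.36 -0.04] F [-0.42 -0.94  1.59]
delta tool [-2.2 -0.7 -2.7]
35.175 [0.584  0.1388 0.1013] azx 27.87 tilt [ 0.0288 -0.0058] q6 2.895 F [-0.4 -0.9  1.6] 0.026948695488281986
35.225 [0.584  0.1388 0.1013] azx 27.86 tilt [ 0.0288 -0.0058] q6 2.895 F [-0.1  0.6  1.2] 0.027336555112017005
mark ctr [0.6296 0.1622 0.0655] axis az 27.75 bearing from port 26.51 [319, 128, 14, 44, 602]
```

View pics/w9c.png

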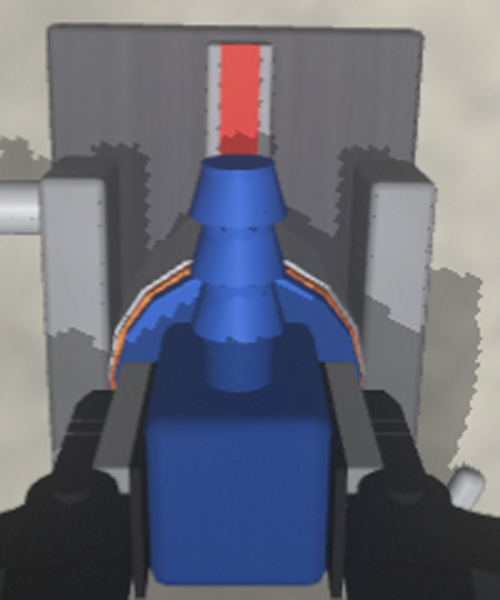

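View pics/s9c.png

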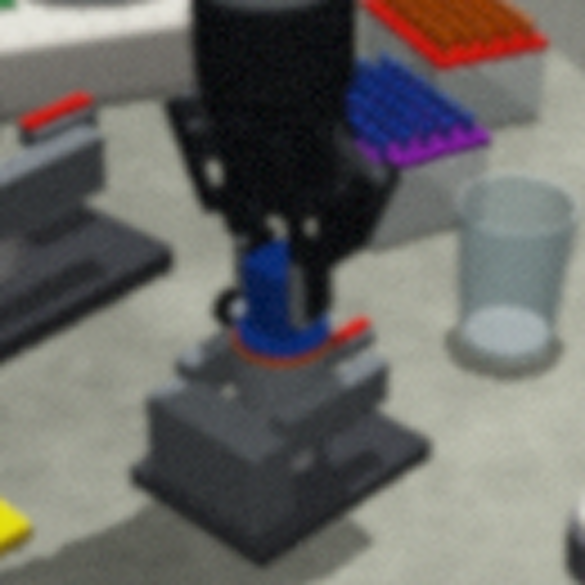

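```bash
python3 -m crank '[[[0,0,0,0,120],[0,0,0,0,120],[0,0,0,0,120],[0,0,0,0,120]]]'; python3 -m crank '[[[0,0,-5,0,100],[0,0,-10,0,100],[0,0,-20,0,100],[0,0,-30,0,100],[0,0,-30,0,100],[0,0,-10,0,100],[0,0,0,0,100]]]';python3 st.py .5817 .1384 .104
python3 -c "
from h import *
o,c=shot('wrist','w10')
o,c=shot('side','s10');cv2.imwrite('pics/s10c.png',cv2.resize(c['img'][100:230,270:400],None,fx=4.5,fy=4.5,interpolation=cv2.INTER_CUBIC))"; python3 mk.py w10.pkl
```

```text
clock: 35.78
eef_pos: [0.5844, 0.1389, 0.1009]
tool_rot: [0.97, 0.241, 0.014, 0.006]
ft_force: [-0.2, -0.0, -0.8]
grip_width: 0.0452
clock: 36.65
eef_pos: [0.5815, 0.1396, 0.212]
tool_rot: [0.97, 0.241, 0.015, 0.006]
ft_force: [0.3, -0.6, -0.9]
grip_width: 0.0521
36.65 az 27.91 tilt [ 0.0317 -0.0054] q [ 0.242  0.421  0.21   1.33  -0.013  2.897] T [ 0.01  0.08 -0.  ] F [ 0.31 -0.56 -0.86]
delta tool [ -3.1  -0.9 108. ]
36.65 [0.5815 0.1396 0.212 ] azx 27.91 tilt [ 0.0317 -0.0054] q6 2.897 F [ 0.3 -0.6 -0.9] 0.052138112022516
36.7 [0.5813 0.1396 0.2114] azx 27.91 tilt [ 0.0308 -0.0056] q6 2.897 F [ 0.4  0.2 -0.5] 0.05182269240369343
mark ctr [0.6313 0.163  0.0655] axis az 24.75 bearing from port 26.44 [321, 118, 9, 21, 171]
```

View pics/w10.png

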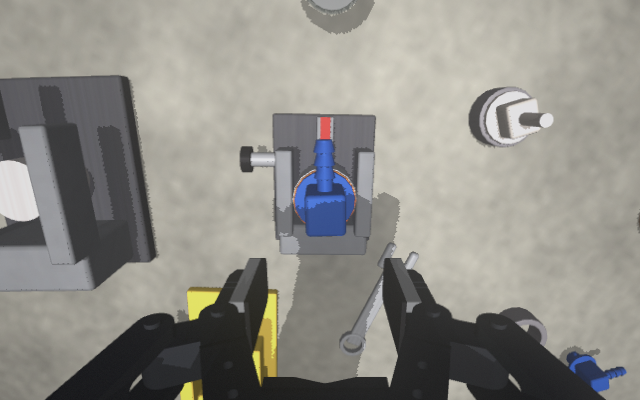

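View pics/s10c.png

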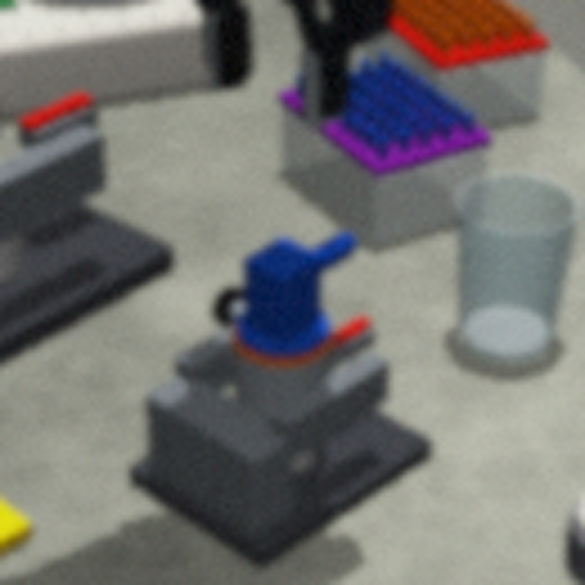

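```bash
python3 -c "
from h import *
o,c=pickle.load(open('w10.pkl','rb'));cv2.imwrite('pics/w10c.png',cv2.resize(c['img'][105:265,260:390],None,fx=3.7,fy=3.7,interpolation=cv2.INTER_CUBIC))"
```

```text
(no output)
```

View pics/w10c.png

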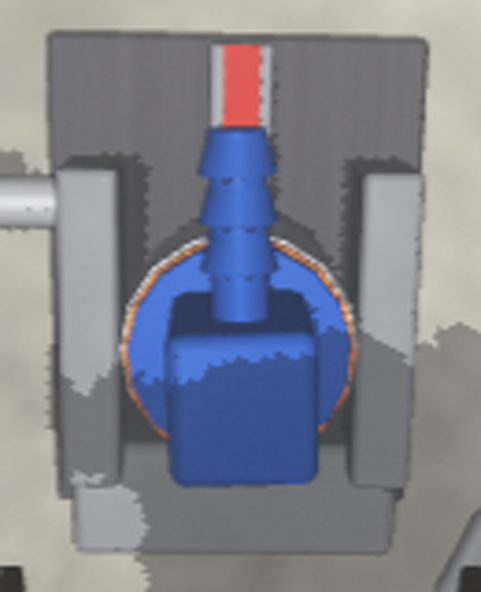

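```bash
python3 - <<'E'
from h import *
o,c=pickle.load(open('w10.pkl','rb'))
f=lambda u,v,z:onz(ray(c,260+u/3.7,105+v/3.7,o),z)
az=lambda a,b:np.degrees(np.arctan2(*(b-a)[[1,0]]))
bl=np.mean([f(u,v,.1325) for u,v in((168,336),(315,336),(172,484),(317,484))],0)
tip=f(237.5,130,.122);tip2=f(237,180,.123)
print("block",bl,"edge az",az(f(172,484,.1325),f(168,336,.1325)),az(f(317,484,.1325),f(315,336,.1325)))
print("block->tip",az(bl,tip),"barb line",az(f(240,318,.122),tip))
print("clamp sides",az(f(57,495,.0),f(48,35,0.)))
mk=f(242,85,.0655);print("mark",mk,"from block axis",az(bl,mk),np.linalg.norm((mk-bl)[:2]),"bar axis",az(f(242,125,.0655),f(242.5,45,.0655)))
E
```

```text
block [0.58296754 0.13849758 0.1325    ] edge az 28.538205998992634 29.626893674796722
block->tip 28.885534220762228 barb line 28.679207277385846
clamp sides 26.746618109316213
mark [0.63137629 0.16290033 0.0655    ] from block axis 26.75257574359074 0.05421163010342608 bar axis 27.600295657895945
```

```bash
python3 -c "
from workcell import bot
print(bot.get_obs()['clock']);print(bot.job_done())"
```

```text
36.75
the job is handed in; nothing more can be done
None
```

I took the large blue elbow from its cup and felt its lugs touch the port rim. Turned clockwise, they dropped in at a barb bearing somewhere between 113° and 109°, measured from the world x axis. I then screwed it down to the mark, let go, lifted clear and handed in at 36.75 s.

**Last checks:**
- **Barb direction:** it points at about 28.7°, and the red mark is at about 26.7–27.6°. That leaves it 1–2° short of the mark and not past it. Just before release the tool read 27.9°, so it sprang back slightly on letting go.
- **Height:** the grip point was about 32.7 mm above the port rim just before release, inside the 32–36 mm range. The flange sits on the orange seal.
- **Forces:** I saw no reading above about 3 N at the wrist. The core depth could not be measured directly.
- **Other things on the bench:** the last pictures show nothing moved, and the gripper is clear of the elbow.

**What went less well:**
- **Tool tilt:** fast moves tipped the tool by up to about 5°, and I spent about 15 s bringing that back to about 1–2°. During the screwing it was tilted by about 1.5°.
- **Turning resistance:** it stayed low, at most about 0.08 N m, and I felt no sharp rise at the end. I judged tightness from the height and the view of the seal instead.
- **Camera agreement:** the cameras disagreed on the port's position by about 1–2 mm, within the stated calibration.

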